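# Check soldered brackets with the try square

## Task

Lift the lid off the dark wooden box, lay it flat on the bench clear of the box, take the try square out, and check each soldered bracket where it stands on the board, working along the row from the robot's left to its right: with the square held upright, press it gently but firmly into the bracket's inner corner, stock flush down on the base and back of the blade flush against the upright with no gap on either, and keep it pressed for about a second. Finish with the square standing on its stock back inside the box, the lid squarely on again, and the brackets standing flat on their bases in the white tray. Do not disturb the flux jar or the torch.

Things in the scene. Friction and masses are not known exactly. Their poses are not given: they have to be found in the camera images.
- square: Steel try square, 0.28 kg, standing on its stock inside the box at the start. Stock 70 long (own x) x 20 (y) x 14 high; blade rising from its +x end: 22 wide (x = 13 to 35) x 8 thick (y), top at 105. Its true outer corner: underside and the blade's back edge x = +35. Origin: centre of the stock's underside, z up. Hold it by the blade, across its 8 thickness, above 60, to clear a bracket's upright.
- square_heel (a point): the square's outer corner, at (35, 0, 0) in the square's frame (mm)
- square_toe (a point): the far end of the stock's underside, at (-35, 0, 0) in the square's frame (mm)
- square_back (a point): point on the blade's back edge 40 above the underside, at (35, 0, 40) in the square's frame (mm)
- box: Fixed dark wooden box with brass corners, 160 (own x) x 160 (y) x 125 high outside, walls and floor 6 thick, so 148 x 148 inside; opaque. On the robot's left or right from start to start. Origin: centre of its underside, z up.
- lid: Loose lift-off wooden lid, on the box at the start, 0.22 kg: lip 140 x 140 x 8 (fits inside the box walls, 4 play each side), above it a plate 166 x 166 x 8, on top a round brass knob of 24 diameter, 22 to 48 above the origin. Origin: centre of the lip's underside, z up. On the box it sits 117 above the box's origin, x along the box's x.
- tray: Fixed white enamel tray with blue rim, 250 long (own x) x 130 (y), floor 4 thick, rim 16 high, walls 4. Room for three brackets side by side along its x with their uprights parallel to that x (about 75 apart). Origin: centre of its underside, z up.
- copper_bracket: Loose copper bracket (absent in some starts), at the robot's left (+y) of the row on the 6 thick board: base plate 85 (own x) x 60 (y) x 6, upright 8 thick x 60 long on the base's +x end (x = 34.5 to 42.5), top 51 above the underside; inner corner truly square. About 0.41 kg; a sideways push of a few N slides it. Origin: centre of the base's underside, z up.
- copper_upright: the copper bracket's upright, soldered to its base. Origin: middle of the inner corner line where the base's top and the upright's inner face meet, at (34.5, 0, 6) in the bracket's frame (mm); axes as the bracket's, x points into the upright
- brass_bracket: Loose brass bracket (absent in some starts), in the middle of the row on the 6 thick board: base plate 85 (own x) x 60 (y) x 6, upright 8 thick x 60 long on the base's +x end (x = 34.5 to 42.5), top 51 above the underside; inner corner truly square. About 0.41 kg; a sideways push of a few N slides it. Origin: centre of the base's underside, z up.
- brass_upright: the brass bracket's upright, soldered to its base. Origin: middle of the inner corner line where the base's top and the upright's inner face meet, at (34.5, 0, 6) in the bracket's frame (mm); axes as the bracket's, x points into the upright
- steel_bracket: Loose steel bracket (absent in some starts), at the robot's right (-y) of the row on the 6 thick board: base plate 85 (own x) x 60 (y) x 6, upright 8 thick x 60 long on the base's +x end (x = 34.5 to 42.5), top 51 above the underside; inner corner truly square. About 0.41 kg; a sideways push of a few N slides it. Origin: centre of the base's underside, z up.
- steel_upright: the steel bracket's upright, soldered to its base. Origin: middle of the inner corner line where the base's top and the upright's inner face meet, at (34.5, 0, 6) in the bracket's frame (mm); axes as the bracket's, x points into the upright
- flux_jar: bystander: loose white flux jar, 66 diameter, 100 high; origin centre of underside
- torch: bystander: loose hand torch standing on its foot, 80 diameter foot, about 144 high, nozzle along its +x; origin centre of underside
Not all that is in view belongs to the job. What is shaped like the lid but red is not meant.

How it is judged:
By the outcome, as a careful person would: the job done as asked, in the order asked, and still so for the second after the job is handed in, with the robot touching nothing.
Of copper_bracket, brass_bracket, steel_bracket only 2 to 3 are there at a start; the rules pass over those that are not, and their reading is None.
At some moment in a run one of copper_bracket, brass_bracket, steel_bracket may be knocked a few centimetres aside while the robot is not near it.
It also fails if it takes over 210 s, if anything falls off the work surface, if the arm or the gripper's body presses on something with over 40 N, if the wrist force passes 120 N, or if a joint passes its speed limit or range.

## Robot

A 6-joint arm with a two-finger parallel gripper is mounted at the origin on the work surface. World frame = base frame: x ahead of the robot, y to its left, z up, the work surface at z = 0. Lengths are in mm, angles in degrees, forces in N, time in s.
With the tool pointing down it reaches from about 350 to 725 mm from the base axis. Payload 4.3 kg.
Tool frame: the origin (TCP) lies midway between the tips of the shut fingers; the grasp point (between the pads) lies 19 mm behind it; y points along the fingers, z is the direction in which the jaws open and shut, and the axes are right-handed (so a half turn about y gives the same grasp; the last joint's range is limited). The gripper opens to 85 mm and grips with 20 to 120 N. Pads are 22 mm wide; open, the fingers measure 114 mm over their backs; the gripper's body (76 mm by 85 mm) begins 54 mm behind the grasp point. The pads swing forward as they close: fully open they stand 13 mm farther back than shut.
Start: joints at [59.57, 21.618, 4.641, 73.018, 0, 83.68], TCP at [234.893, 524.873, 231.329] pointing down, gripper open.
Joint ranges: [-156.06, 156.06], [-48.1, 94.91], [-58.44, 69.94], [-101.28, 121.22], [-78.64, 73.56], [-180, 180]. Speed limits (degrees/s): [147.25, 147.25, 180, 180, 180, 180].

## Interface

Orientations are given as [roll, pitch, yaw] about the fixed x, y, z axes, in that order (R = Rz(yaw) Ry(pitch) Rx(roll)).
In Python, from bench import arm gives the robot as it stands.
- The arm moves only by the tool apply_moves, never from a script. Its argument "steps" is a list that holds one entry, the list of rows, each a list of 4 numbers: the shift along the world's x, y, z in m, then the turn about the world's z in rad. In form: [[[x, y, z, twist], ...]]. A call has exactly 5 rows; each row shifts and turns the commanded pose from where the row before left it; what a row does not reach is not made up. A row lasts 1/12 s, in which the tool goes at most 41.7 mm and 7.16 degrees, less where a joint would pass 70% of its speed; a pose out of reach is approached as far as the arm can. A call with a gripper value outside its range is refused whole. "hand" is the finger opening in m, from 0 to 0.0854, set as the call begins (left out, the last holds). The fingers move at their own pace and stop on an object; "force" is the grip in N (left out, the last holds). Time passes only in rows, so rows that do not move let the fingers close, or fill a call up. It gives the time, the measured TCP pose, the force and the opening at its end, in the units of the state.
- arm.state(): the state, without advancing time (a new reading comes with each control period).
- arm.read_camera(name): name is "side" or "top"; returns the picture (420x560x3 uint8, red, green, blue); there is no depth.
- arm.camera_info(name): a dict with "K" (3x3 intrinsics, pixels), "R" (3x3) and "t" (3): a world point X has camera coordinates R X + t. Camera axes: x right, y down, z forward; pixel columns grow to the right and rows downward; lengths in mm; the calibration is good to about 2 mm. A picture is of the moment at which its call begins. camera_info takes no time and is no camera call.
- arm.sign_off(): hands the job in, once; it reports no verdict.
The state is a dict: "clock": time; "joint_pos": joint angles; "joint_vel": joint speeds; "tau": joint torques, N m; "ee_pos": TCP position; "ee_rot": TCP orientation; "contact_force": force on the tool from outside, world axes, zero at the start; "ft_torque": the same for the moment, N m; "gripper_width": finger opening in mm.
Only numpy, scipy, OpenCV 4.12 (cv2) and the standard library are available. Lean on these libraries where they do the work, as an engineer would, in place of code of your own. Each camera call takes 0.05 s, during which the arm holds its last target. There are 200 camera calls.

## Working session

There is one attempt and no reset: what is moved stays moved. The work goes in short steps, Python scripts to look and compute and a tool call to move; the robot and the scene stay as the last step left them, time stands still between calls to the robot, and variables do not carry over. Pictures are saved under pics/ and viewed, about 12 in all and at most 16, crops included, and the job is handed in when it is done.

Besides the shell and the picture viewer there is one more tool, called in YAML: its name, and indented under it one key for each argument. apply_moves: Moves the arm, as the interface text tells. Its arguments: {"type":"object","properties":{"steps":{"type":"array"},"hand":{"type":"number"},"force":{"type":"number"}},"required":["steps"]}

```bash
ls; mkdir -p pics
python3 - <<'E'
from bench import arm
import cv2,numpy as np
print(arm.state())
for n in ("top","side"):
    im=arm.read_camera(n); cv2.imwrite(f"pics/{n}0.png",im[:,:,::-1]); 
    i=arm.camera_info(n); print(n,i, -i["R"].T@i["t"])
E
```

```text
pics
{'clock': 0.0, 'joint_pos': array([ 5.95700626e+01,  2.16621991e+01,  4.56347741e+00,  7.30186592e+01,
       -2.97790040e-04,  8.36801563e+01]), 'joint_vel': array([-0.12805001,  0.04074758,  0.03056607,  0.01506249,  0.01019775,
        0.0399393 ]), 'tau': array([-2.47141616e-03, -4.63604629e+01,  2.69876271e+01,  2.10791628e-02,
       -3.56766623e-04, -8.42206987e-06]), 'ee_pos': array([234.5464134 , 524.27251302, 230.36155153]), 'ee_rot': array([-9.01167003e+01,  1.26251264e-02, -2.41101062e+01]), 'contact_force': array([-0.52823204, -0.43101927, -0.62724124]), 'ft_torque': array([-0.00566828,  0.01265847,  0.05208085]), 'gripper_width': 85.16058625071943}
top {'K': array([[464.20503803,   0.        , 281.1614543 ],
       [  0.        , 464.20503803, 211.86020963],
       [  0.        ,   0.        ,   1.        ]]), 'R': array([[-0.00106372, -0.99987691,  0.01565356],
       [-0.98191072, -0.00191952, -0.18933475],
       [ 0.18934149, -0.01557179, -0.98178782]]), 't': array([ -22.73161912,  475.28730685, 1274.6737782 ])} [ 225.31689262   -1.9675423  1341.80342005]
side {'K': array([[440.30166824,   0.        , 274.86315704],
       [  0.        , 440.30166824, 211.49092303],
       [  0.        ,   0.        ,   1.        ]]), 'R': array([[ 0.97816706, -0.20618065,  0.02605258],
       [-0.08224779, -0.49919544, -0.86257708],
       [ 0.19085204,  0.84160172, -0.50525444]]), 't': array([-441.69297763,  132.0253613 , 1249.08845751])} [  204.51724224 -1076.39707872   756.49678369]
```

View pics/top0.png

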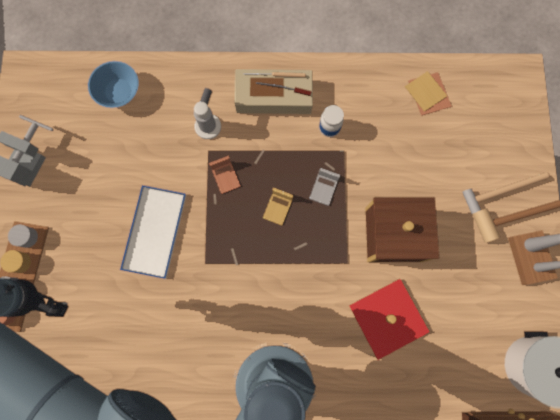

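View pics/side0.png

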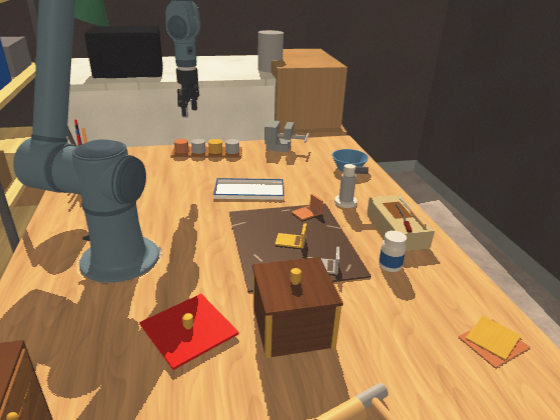

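Candidates: for the lid, the dark lid on the box (top 403,228) or the red lid (top 390,318), which is excluded. For the box, the brass-cornered one (402,229) or the far one (510,415), which is out of reach. The brackets are copper (225,175), brass (278,206) and steel (325,187). I'll check these in a close crop.

```bash
cat > h.py <<'E'
import cv2,numpy as np
from bench import arm
def cam(n):
    i=arm.camera_info(n); return np.array(i["K"]),np.array(i["R"]),np.array(i["t"])
def ray(n,uv,z):
    K,R,t=cam(n); c=-R.T@t; d=R.T@np.linalg.inv(K)@np.array([uv[0],uv[1],1.]); s=(z-c[2])/d[2]; return c+s*d
def proj(n,X):
    K,R,t=cam(n); p=K@(R@np.asarray(X,float)+t); return p[:2]/p[2]
def tri(a,b):
    # two-view triangulation top uv a, side uv b
    P=[np.c_[K@R,K@t] for K,R,t in (cam("top"),cam("side"))]
    X=cv2.triangulatePoints(P[0],P[1],np.array(a,float).reshape(2,1),np.array(b,float).reshape(2,1)); return (X[:3]/X[3]).ravel()
def shot(n,f=None):
    im=arm.read_camera(n)[:,:,::-1].copy()
    if f: cv2.imwrite(f"pics/{f}.png",im)
    return im
def crop(im,x0,y0,x1,y1,s): return cv2.resize(im[y0:y1,x0:x1],None,fx=s,fy=s,interpolation=cv2.INTER_CUBIC)
E
python3 - <<'E'
from h import *
t=cv2.imread("pics/top0.png"); s=cv2.imread("pics/side0.png")
a=crop(t,200,145,350,265,4); cv2.imwrite("pics/c1.png",a)
b=np.vstack([crop(s,225,185,375,285,4)[:, :600],])
c=crop(t,355,185,455,275,3); d=crop(s,240,250,340,350,3)
d=d[:270]
cv2.imwrite("pics/c2.png",np.vstack([b[:330],np.hstack([c,d])]))
E
```

```text
(no output)
```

View pics/c1.png

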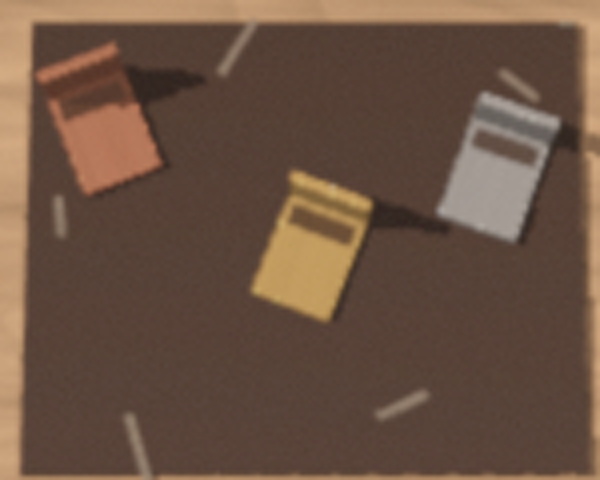

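View pics/c2.png

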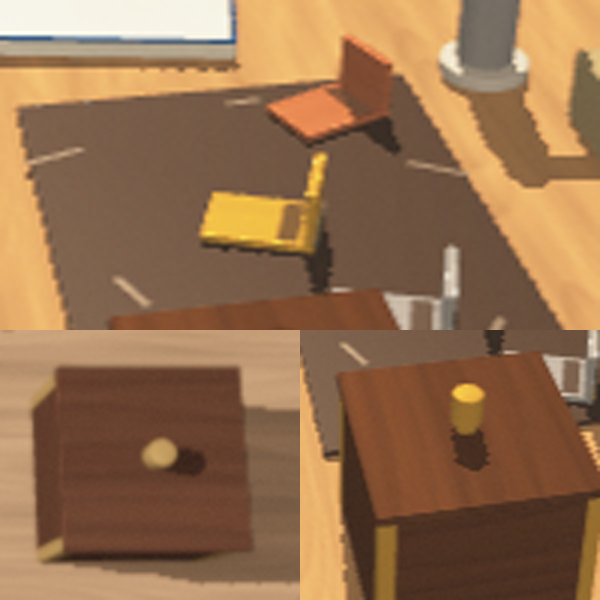

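```bash
cat >> h.py <<'E'
def masks(im):
    h=cv2.cvtColor(im,cv2.COLOR_BGR2HSV); H,S,V=[h[:,:,i].astype(int) for i in range(3)]
    yy,xx=np.mgrid[:420,:560]
    return dict(copper=(H<13)&(S>105)&(V>110), brass=(H>=14)&(H<32)&(S>90)&(V>110), steel=(S<50)&(V>110))
def brackets(im,roi=(207,152,347,262),names=("copper","brass","steel")):
    """base rectangle from blob seen from above: near edge (z=12) gives yaw; returns inner-corner point + yaw"""
    out={}
    for n in names:
        m=np.zeros(im.shape[:2],np.uint8); x0,y0,x1,y1=roi
        m[y0:y1,x0:x1]=masks(im)[n][y0:y1,x0:x1]
        big=cv2.resize(im,None,fx=4,fy=4,interpolation=cv2.INTER_CUBIC)
        M=np.zeros(big.shape[:2],np.uint8)
        hh=cv2.cvtColor(big,cv2.COLOR_BGR2HSV); H,S,V=[hh[:,:,i].astype(int) for i in range(3)]
        M=dict(copper=(H<13)&(S>105)&(V>110), brass=(H>=14)&(H<32)&(S>90)&(V>110), steel=(S<50)&(V>105))[n].astype(np.uint8)
        R=np.zeros_like(M); R[4*y0:4*y1,4*x0:4*x1]=1; M*=R
        M=cv2.morphologyEx(M,cv2.MORPH_OPEN,np.ones((7,7)))
        M=cv2.morphologyEx(M,cv2.MORPH_CLOSE,np.ones((41,41)))
        cs,_=cv2.findContours(M,cv2.RETR_EXTERNAL,cv2.CHAIN_APPROX_NONE)
        if not cs: continue
        c=max(cs,key=cv2.contourArea)
        if cv2.contourArea(c)<3000: continue
        box=cv2.boxPoints(cv2.minAreaRect(c)); poly=cv2.approxPolyDP(c,10,True)[:,0]
        f=lambda p:(np.asarray(p,float)+.5)/4-.5
        out[n]=dict(area=cv2.contourArea(c)/16,box=f(box),poly=f(poly))
    return out
E
python3 - <<'E'
from h import *
np.set_printoptions(precision=1,suppress=True)
im=cv2.imread("pics/top0.png")
for n,b in brackets(im).items():
    print(n,b["area"]); 
    for p in b["poly"]: print("  ",p,ray("top",p,12)[:2],ray("top",p,57)[:2])
# lid plate corners from crop (3x, offset 355,185), z=133 ; knob top z=165
for p in [(54,38),(240,38),(252,219),(62,220)]:
    q=(355+(p[0])/3,185+(p[1]-330+330)/3); print("lid",q,ray("top",q,133))
im2=cv2.imread("pics/side0.png")
h=cv2.cvtColor(im,cv2.COLOR_BGR2HSV)
for nm,i,r in(("top",im,(395,215,425,240)),("side",im2,(285,260,310,290))):
    h=cv2.cvtColor(i,cv2.COLOR_BGR2HSV); m=((h[:,:,0]>14)&(h[:,:,0]<32)&(h[:,:,1]>90)&(h[:,:,2]>130)).astype(np.uint8)
    m2=np.zeros_like(m); m2[r[1]:r[3],r[0]:r[2]]=m[r[1]:r[3],r[0]:r[2]]
    M=cv2.moments(m2,True); print(nm,"knob",M["m00"],M["m10"]/M["m00"],M["m01"]/M["m00"])
    ys,xs=np.nonzero(m2); print(xs.min(),xs.max(),ys.min(),ys.max())
# tray blue rim
h=cv2.cvtColor(im,cv2.COLOR_BGR2HSV); m=((h[:,:,0]>95)&(h[:,:,0]<130)&(h[:,:,1]>60)).astype(np.uint8); m[:, :115]=0;m[:,195:]=0;m[:175]=0;m[285:]=0
pts=cv2.findNonZero(m); b=cv2.boxPoints(cv2.minAreaRect(pts)); print(len(pts))
for p in b: print("tray",p,ray("top",p,16))
for p in [(270,300),(280,310),(390,318)]: print(p,ray("top",p,0))
E
```

```text
copper 642.875
   [228.4 155.1] [653.8 134.2] [639.3 129.6]
   [207.6 162.6] [630.3 195.3] [616.6 188.6]
   [220.9 193.1] [537.4 153.8] [526.9 148.5]
   [239.6 185.9] [559.5  99.2] [548.2  95.8]
   [234.4 170.9] [605.2 115.5] [592.3 111.5]
   [225.9 169.6] [609.  140.7] [596.  135.9]
brass 714.75
   [272.4 187.1] [556.    2.8] [544.8   2.6]
   [262.1 217.6] [464.6  32.3] [456.5  31.2]
   [281.6 224.9] [443.3 -24.4] [435.9 -23.6]
   [292.4 194.9] [532.7 -56.1] [522.3 -54.3]
steel 682.09375
   [320.1 167.9] [ 615.3 -139.2] [ 602.1 -134.5]
   [308.9 198.1] [ 523.  -104.5] [ 512.9 -101. ]
   [328.1 204.9] [ 502.9 -160.8] [ 493.5 -155.4]
   [339.4 174.6] [ 594.7 -196.1] [ 582.2 -189.5]
lid (373.0, 197.66666666666666) [ 497.6 -267.   133. ]
lid (435.0, 197.66666666666666) [ 498.  -433.9  133. ]
lid (439.0, 258.0) [ 336.3 -434.   133. ]
lid (375.6666666666667, 258.3333333333333) [ 335.4 -267.7  133. ]
top knob 91.0 407.6373626373626 225.72527472527472
402 413 221 230
side knob 148.0 295.2837837837838 275.0
290 301 268 283
195
tray [120.3 268.8] [316.1 431.9  16. ]
tray [140.8 183.6] [564.5 388.2  16. ]
tray [184.8 194.1] [533.2 258.5  16. ]
tray [164.3 279.4] [286.5 306.6  16. ]
(270, 300) [229.2   8.7   0. ]
(280, 310) [201.4 -19.7   0. ]
(390, 318) [ 178.8 -331.     0. ]
```

Run:
```python
from h import *
np.set_printoptions(precision=1,suppress=True)
print(ray("top",(407.6,225.7),155), tri((407.6,225.7),(295.3,275.0)), ray("side",(295.3,275),152))
print(ray("top",(472,292),0)); print(arm.state()["joint_pos"])
# lid placing footprint px
c=ray("top",(472,292),0)
for dx in(-83,83):
  for dy in(-83,83): print(proj("top",c+[dx,dy,0]),proj("top",c+[dx,dy,16]))
t=cv2.imread("pics/top0.png"); cv2.imwrite("pics/c3.png",crop(t,345,180,560,340,3.5))
```

```text
[ 418.2 -349.6  155. ] [ 418.6 -349.5  155.4] [ 420.4 -345.4  152. ]
[ 251.1 -570.3    0. ]
[59.6 21.7  4.6 73.  -0.  83.7]
[503.4 321.7] [506.2 321.9]
[445.2 321.8] [447.3 322. ]
[498.1 263. ] [500.8 262.5]
[441.3 263. ] [443.3 262.5]
```

View pics/c3.png

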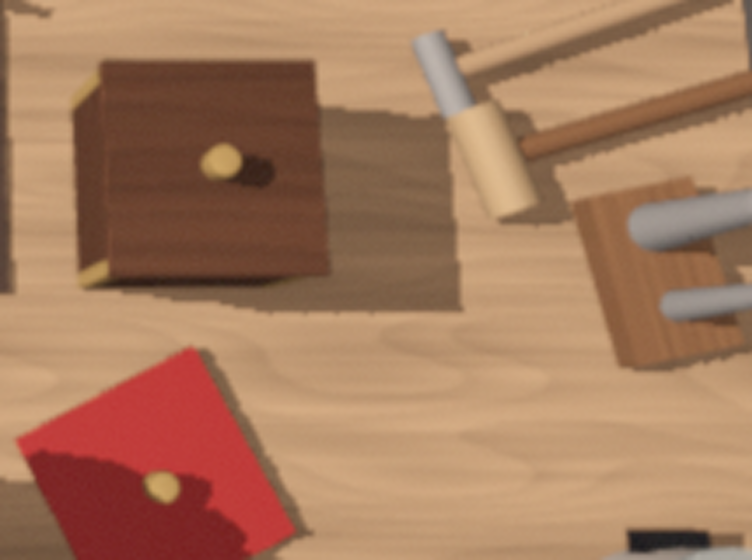

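apply_moves:
  steps:
    - [[0.0265,-0.0277,0.01,0.06],[0.0265,-0.0277,0.01,0.06],[0.0265,-0.0277,0,0.06],[0.0265,-0.0277,0,0.06],[0.0265,-0.0277,0,0.06]]

```text
clock: 0.52
ee_pos: [368.1, 385.0, 251.2]
ee_rot: [-90.0, 0.0, -6.7]
contact_force: [0.8, 0.2, 0.1]
gripper_width: 85.3
```

apply_moves:
  steps:
    - [[0.0265,-0.0277,0,0.06],[0.0265,-0.0277,0,0.06],[0,-0.04,0,0],[0,-0.04,0,0],[0,-0.04,0,0]]

```text
clock: 0.93
ee_pos: [420.2, 209.1, 250.6]
ee_rot: [-90.0, 0.1, -0.0]
contact_force: [0.6, -0.4, -0.0]
gripper_width: 85.2
```

apply_moves:
  steps:
    - [[0,-0.04,0,0],[0,-0.04,0,0],[0,-0.04,0,0],[0,-0.04,0,0],[0,-0.04,0,0]]

```text
clock: 1.35
ee_pos: [419.6, 9.3, 251.1]
ee_rot: [-90.0, 0.0, -0.0]
contact_force: [0.6, -0.0, -0.3]
gripper_width: 85.7
```

apply_moves:
  steps:
    - [[0,-0.04,0,0],[0,-0.04,0,0],[0,-0.04,0,0],[0,-0.04,0,0],[0,-0.04,0,0]]

```text
clock: 1.77
ee_pos: [419.6, -190.8, 251.1]
ee_rot: [-90.0, 0.0, -0.1]
contact_force: [1.6, 1.0, 1.4]
gripper_width: 85.3
```

apply_moves:
  steps:
    - [[0,-0.04,0,0],[0,-0.04,0,0],[0,-0.04,0,0],[0,-0.04,0,0],[0,0,0,0]]

```text
clock: 2.18
ee_pos: [419.7, -355.6, 249.8]
ee_rot: [-90.1, 0.1, -0.4]
contact_force: [0.2, 0.6, 0.9]
gripper_width: 85.2
```

apply_moves:
  steps:
    - [[-0.001,0.002,-0.035,0],[0,0,-0.035,0],[0,0,-0.025,0],[0,0,-0.015,0],[0,0,0,0]]
  hand: 0.06

```text
clock: 2.6
ee_pos: [416.8, -344.2, 136.9]
ee_rot: [-89.6, 0.3, -0.1]
contact_force: [-0.9, 0.2, -0.6]
gripper_width: 60.2
```

apply_moves:
  steps:
    - [[0,0,0,0],[0,0,0,0],[0,0,0,0],[0,0,0,0],[0,0,0,0]]
  hand: 0.0
  force: 40

```text
clock: 3.02
ee_pos: [420.5, -348.0, 143.2]
ee_rot: [-90.1, -0.2, -0.0]
contact_force: [-0.1, 0.2, 6.1]
gripper_width: 22.4
```

apply_moves:
  steps:
    - [[0,0,0,0],[0,0,0,0],[0,0,0.005,0],[0,0,0.005,0],[0,0,0,0]]

```text
clock: 3.43
ee_pos: [419.6, -347.3, 152.3]
ee_rot: [-90.0, -0.0, -0.0]
contact_force: [0.5, -0.4, -2.3]
gripper_width: 22.9
```

apply_moves:
  steps:
    - [[0,0,0.01,0],[0,0,0.02,0],[0,0,0.02,0],[0,0,0.02,0],[0,0,0,0]]

```text
clock: 3.85
ee_pos: [421.0, -348.7, 225.8]
ee_rot: [-90.3, -0.3, -0.0]
contact_force: [0.5, -0.5, -1.6]
gripper_width: 22.2
```

apply_moves:
  steps:
    - [[-0.01,-0.015,0,0],[-0.024,-0.03,0,0],[-0.025,-0.03,0,0],[-0.025,-0.03,0,0],[-0.025,-0.03,0,0]]

```text
clock: 4.27
ee_pos: [309.1, -482.6, 220.4]
ee_rot: [-89.9, 0.0, -0.0]
contact_force: [1.0, 0.1, -2.6]
gripper_width: 22.6
```

apply_moves:
  steps:
    - [[-0.025,-0.03,0,0],[-0.02,-0.025,0,0],[-0.013,-0.018,0,0],[0,0,-0.02,0],[0,0,-0.035,0]]

```text
clock: 4.68
ee_pos: [252.0, -559.5, 168.9]
ee_rot: [-90.5, -0.2, -0.2]
contact_force: [0.2, 0.1, -3.1]
gripper_width: 22.6
```

apply_moves:
  steps:
    - [[0,0,-0.035,0],[0,0,-0.035,0],[0,0,-0.03,0],[0,0,-0.02,0],[0,0,-0.01,0]]

```text
clock: 5.1
ee_pos: [251.2, -551.6, 31.7]
ee_rot: [-89.6, 0.1, -0.1]
contact_force: [0.6, 0.3, -3.1]
gripper_width: 22.4
```

apply_moves:
  steps:
    - [[0,0,-0.005,0],[0,0,-0.003,0],[0,0,-0.002,0],[0,0,-0.002,0],[0,0,0,0]]

```text
clock: 5.52
ee_pos: [252.9, -556.5, 26.3]
ee_rot: [-90.2, -0.1, -0.0]
contact_force: [-1.4, 0.8, 1.5]
gripper_width: 22.4
```

apply_moves:
  steps:
    - [[0,0,0,0],[0,0,0,0],[0,0,0,0],[0,0,0,0],[0,0,0,0]]
  hand: 0.06

```text
clock: 5.93
ee_pos: [252.4, -555.2, 24.5]
ee_rot: [-90.0, -0.0, -0.0]
contact_force: [-0.3, 1.2, -0.5]
gripper_width: 59.7
```

apply_moves:
  steps:
    - [[0,0,0.02,0],[0,0,0.035,0],[0,0,0.035,0],[0,0,0.035,0],[0,0,0.035,0]]

```text
clock: 6.35
ee_pos: [252.3, -554.7, 185.9]
ee_rot: [-90.0, 0.0, -0.0]
contact_force: [0.2, -1.0, 1.1]
gripper_width: 60.0
```

apply_moves:
  steps:
    - [[0,0,0.036,0],[0,0.03,0,0],[0,0.03,0,0],[0,0,0,0],[0,0,0,0]]

```text
clock: 6.77
ee_pos: [252.3, -493.3, 220.3]
ee_rot: [-89.9, 0.0, 0.0]
contact_force: [0.9, -0.5, 0.2]
gripper_width: 60.0
```

Run:
```python
from h import *
im=shot("top","top1"); s=shot("side","side1")
a=crop(im,355,180,515,340,2.5); b=crop(s,230,240,350,360,400/120)
cv2.imwrite("pics/c4.png",np.hstack([a,b]))
```

```text
(no output)
```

View pics/c4.png

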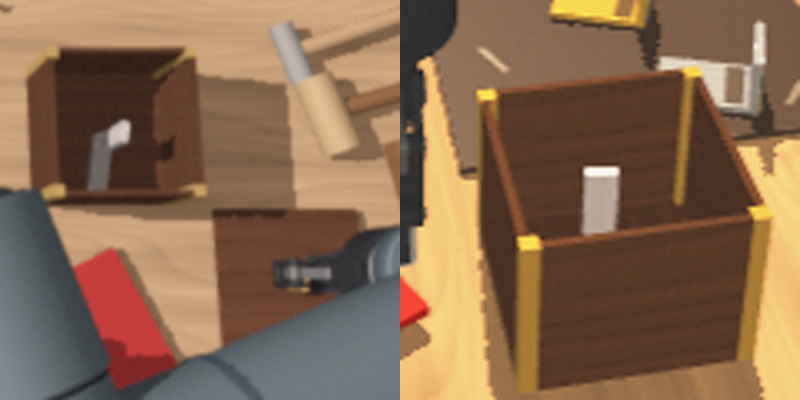

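Run:
```python
from h import *
im=cv2.imread("pics/top1.png"); s=cv2.imread("pics/side1.png")
a=crop(im,380,215,420,265,12); b=crop(s,275,280,305,317,13)
a=a[:480]; b=b[:480]
b=cv2.copyMakeBorder(b,0,480-b.shape[0] if b.shape[0]<480 else 0,0,0,cv2.BORDER_CONSTANT)
cv2.imwrite("pics/c5.png",cv2.convertScaleAbs(np.hstack([crop(im,380,220,430,262,11)[:460],b[:460]][:2])[:, :800],alpha=1.6))
```

```text
(no output)
```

View pics/c5.png

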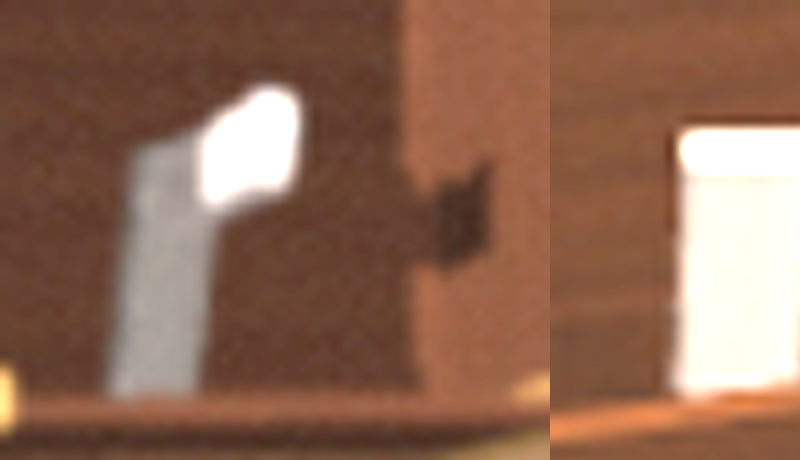

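Run:
```python
from h import *
np.set_printoptions(precision=1,suppress=True)
im=cv2.imread("pics/top1.png"); s=cv2.imread("pics/side1.png")
f=lambda x,y:(380+(x+.5)/11-.5,220+(y+.5)/11-.5)
for p in [(130,150),(108,395),(215,240),(195,395)]: print("stock",ray("top",f(*p),20))
c=f(281,140); print("blade",c,ray("top",c,111),tri(c,(290.5,292)))
print(ray("top",f(298,95),111),ray("top",f(298,190),111))
for p in [(285,293.4),(296,293.4),(285,290.4),(296,290.4)]: print("side",ray("side",p,111))
```

```text
stock [ 418.2 -340.9   20. ]
stock [ 353.9 -332.2   20. ]
stock [ 394.5 -362.1   20. ]
stock [ 353.9 -354.9   20. ]
blade (405.09090909090907, 232.27272727272728) [ 407.4 -354.7  111. ] [ 408.1 -354.3  113. ]
[ 418.6 -359.5  111. ] [ 395.1 -358.3  111. ]
side [ 396.7 -354.4  111. ]
side [ 420.7 -358.7  111. ]
side [ 399.  -344.6  111. ]
side [ 423.2 -348.9  111. ]
```

apply_moves:
  steps:
    - [[0.016,0.0125,0,-0.027],[0.028,0.026,0,-0.03],[0.028,0.026,0,-0.03],[0.028,0.026,0,-0.03],[0.028,0.026,0,-0.04]]
  hand: 0.04

```text
clock: 7.28
ee_pos: [381.8, -378.8, 220.2]
ee_rot: [-90.0, -0.0, -9.2]
contact_force: [0.1, -1.0, 0.7]
gripper_width: 40.2
```

apply_moves:
  steps:
    - [[0.018,0.016,0,0],[0.0101,0.01,0,0],[0,0,-0.02,0],[0,0,-0.035,0],[0,0,-0.035,0]]

```text
clock: 7.7
ee_pos: [410.7, -354.7, 130.5]
ee_rot: [-90.2, -0.2, -9.0]
contact_force: [-0.5, -1.2, -1.5]
gripper_width: 39.9
```

apply_moves:
  steps:
    - [[0,0,-0.025,0],[0,0,-0.018,0],[0,0,-0.01,0],[0,0,-0.003,0],[0,0,0,0]]

```text
clock: 8.12
ee_pos: [408.6, -353.0, 73.9]
ee_rot: [-90.0, 0.0, -9.1]
contact_force: [-0.6, 0.8, 0.7]
gripper_width: 40.0
```

apply_moves:
  steps:
    - [[0,0,0,0],[0,0,0,0],[0,0,0,0],[0,0,0,0],[0,0,0,0]]
  hand: 0.0
  force: 50

```text
clock: 8.53
ee_pos: [409.4, -353.6, 75.7]
ee_rot: [-90.1, -0.1, -9.0]
contact_force: [0.4, -0.3, 5.5]
gripper_width: 6.9
```

Run:
```python
from h import *
im=shot("top","top2"); s=shot("side","side2")
a=crop(im,345,180,475,310,3); b=crop(s,230,230,350,350,390/120)
cv2.imwrite("pics/c6.png",np.hstack([a,b]))
print(arm.state())
```

```text
{'clock': 8.6333, 'joint_pos': array([-4.75326765e+01,  2.32146078e+01, -1.71038179e+01,  4.95018345e+01,
        1.93483968e-03, -3.84926282e+01]), 'joint_vel': array([-0.05460365, -0.01144274,  0.01750886,  0.06493217,  0.0034754 ,
       -0.02217623]), 'tau': array([-4.30197199e-02, -4.10632110e+01,  2.14471740e+01,  1.07883175e-01,
        2.28552104e-03,  1.54704368e-02]), 'ee_pos': array([ 409.44761031, -353.57583423,   75.71944244]), 'ee_rot': array([-90.11035841,  -0.14188441,  -9.03990863]), 'contact_force': array([ 0.23201783, -0.10721116,  5.50812634]), 'ft_torque': array([-0.06893045, -0.07897074,  0.02143934]), 'gripper_width': 7.060587182604761}
```

View pics/c6.png

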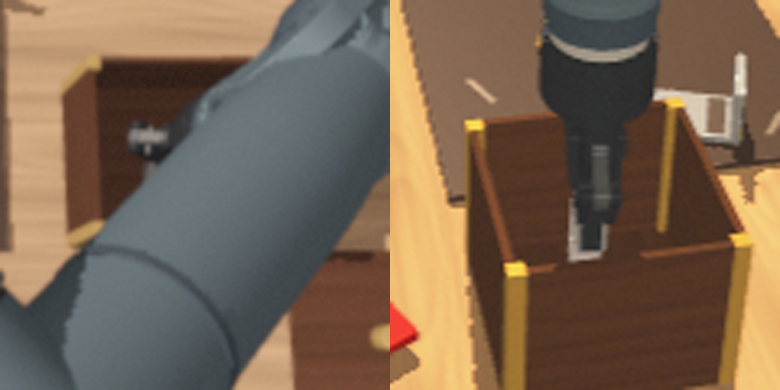

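apply_moves:
  steps:
    - [[0,0,0.01,0],[0,0,0.03,0],[0,0,0.035,0],[0,0,0.035,0],[0,0,0.04,0]]

```text
clock: 9.05
ee_pos: [407.1, -350.9, 224.6]
ee_rot: [-89.8, 0.2, -9.0]
contact_force: [0.4, -0.8, -3.0]
gripper_width: 7.6
```

```bash
cat >> h.py <<'E'
def pose(im,names=("copper","brass","steel"),roi=(207,152,347,262)):
    """bracket pose on the board: blob corners, near edge at z=12 (two lowest in x), far edge at z=57"""
    res={}
    for n,b in brackets(im,roi,names).items():
        p=b["poly"]; h=cv2.convexHull(p.astype(np.float32))[:,0]
        W=np.array([ray("top",q,12)[:2] for q in h]); T=np.array([ray("top",q,57)[:2] for q in h])
        i=np.argsort(W[:,0])
        near=W[i[:2]]; nl=near[np.argmax(near[:,1])]; nr=near[np.argmin(near[:,1])]
        j=i[-2:]; far=T[j]; fl=far[np.argmax(far[:,1])]; fr=far[np.argmin(far[:,1])]
        nm=(nl+nr)/2; fm=(fl+fr)/2; d=fm-nm
        yaw=np.degrees(np.arctan2(d[1],d[0])); y1=np.degrees(np.arctan2(*(nl-nr)[::-1]))-90; y2=np.degrees(np.arctan2(*(fl-fr)[::-1]))-90
        u=d/np.linalg.norm(d); c=(nm+fm)/2
        res[n]=dict(corner=c+34.5*u,center=c,yaw=yaw,y1=y1,y2=y2,L=np.linalg.norm(d),W=(np.linalg.norm(nl-nr),np.linalg.norm(fl-fr)),area=b["area"])
    return res
def show(r):
    for n,v in r.items(): print(n,"corner",v["corner"].round(1),"ctr",v["center"].round(1),"yaw %.1f (%.1f %.1f) L %.1f W %.1f %.1f area %.0f"%(v["yaw"],v["y1"],v["y2"],v["L"],*v["W"],v["area"]))
E
python3 - <<'E'
from h import *
show(pose(cv2.imread("pics/top0.png"))); show(pose(shot("top","top3")))
print(ray("top",(208,130),0),ray("top",(331,130),0)); s=arm.state(); print(s["ee_pos"],s["contact_force"],s["gripper_width"])
E
```

```text
copper corner [620.1 155.9] ctr [588.2 142.8] yaw 22.3 (22.0 21.0) L 85.9 W 58.9 63.2 area 643
brass corner [526. -23.] ctr [493.7 -10.9] yaw -20.5 (-20.6 -21.6) L 85.0 W 60.6 61.1 area 715
steel corner [ 584.9 -159.3] ctr [ 552.6 -147.3] yaw -20.4 (-19.7 -19.9) L 84.5 W 59.7 58.5 area 682
copper corner [620.4 155.6] ctr [588.4 142.8] yaw 21.8 (21.7 20.6) L 86.0 W 59.6 62.3 area 674
brass corner [525.9 -22.8] ctr [493.6 -10.7] yaw -20.5 (-20.8 -20.9) L 86.1 W 59.9 60.9 area 723
steel corner [ 585.2 -159. ] ctr [ 552.8 -147.2] yaw -20.0 (-19.7 -19.0) L 84.7 W 59.7 58.9 area 689
[737.08575677 198.91237292   0.        ] [ 738.92841061 -175.70725986    0.        ]
[ 409.98468247 -354.08842655  233.9902752 ] [ 0.94340335 -1.98435713  3.04169415] 7.2071101180948345
```

apply_moves:
  steps:
    - [[0.007,0.0185,0,0.02],[0.0142,0.037,0,0.04],[0.0142,0.037,0,0.04],[0.0142,0.037,0,0.04],[0.0142,0.037,0,0.04]]

```text
clock: 9.52
ee_pos: [471.8, -184.1, 224.1]
ee_rot: [-89.9, 0.1, 1.3]
contact_force: [1.0, -0.5, -2.7]
gripper_width: 7.3
```

apply_moves:
  steps:
    - [[0.0142,0.037,0,0.04],[0.0142,0.037,0,0.04],[0.0142,0.037,0,0.04],[0.0142,0.037,0,0.04],[0.0142,0.037,0,0.04]]

```text
clock: 9.93
ee_pos: [542.7, 1.1, 224.0]
ee_rot: [-90.0, 0.1, 12.8]
contact_force: [0.2, -1.0, -2.8]
gripper_width: 7.3
```

apply_moves:
  steps:
    - [[0.0142,0.037,0,0.04],[0.0142,0.037,0,0.04],[0.0142,0.037,0,0.036],[0.009,0.022,0,0.02],[0.0058,0.0159,0,0.02]]

```text
clock: 10.35
ee_pos: [600.4, 150.9, 223.5]
ee_rot: [-89.9, 0.1, 21.9]
contact_force: [0.4, -0.2, -2.4]
gripper_width: 6.9
```

apply_moves:
  steps:
    - [[0,0,-0.02,0],[0,0,-0.03,0],[0,0,-0.03,0],[0,0,-0.02,0],[0,0,-0.01,0]]

```text
clock: 10.77
ee_pos: [597.4, 147.5, 110.3]
ee_rot: [-89.9, 0.4, 21.7]
contact_force: [-0.9, -0.1, -2.9]
gripper_width: 7.8
```

Run:
```python
from h import *
im=shot("top","top4"); s=shot("side","side4")
cv2.imwrite("pics/c7.png",np.hstack([crop(im,200,145,300,245,4),crop(s,260,150,360,250,4)]))
st=arm.state(); print(st["ee_pos"],st["ee_rot"],st["contact_force"])
```

```text
[598.18122138 147.53291284 111.81226411] [-89.91354333   0.33703653  21.66960093] [-1.42314380e-01 -2.50009262e-03 -2.52351232e+00]
```

View pics/c7.png

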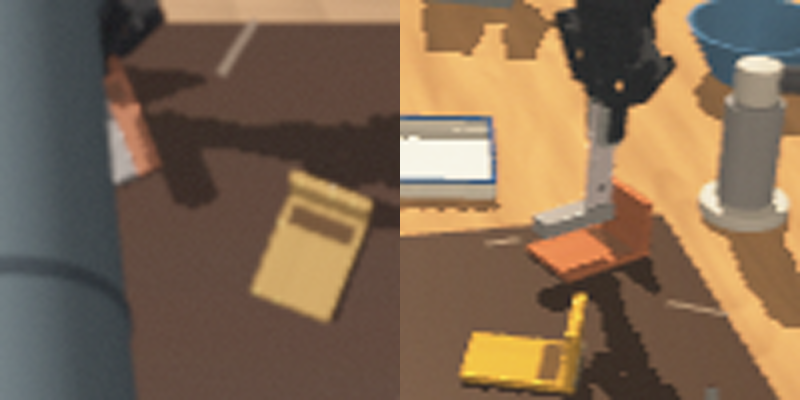

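apply_moves:
  steps:
    - [[0,0,-0.012,0],[0,0,-0.01,0],[0,0,-0.006,0],[0,0,-0.003,0],[0,0,0,0]]

```text
clock: 11.28
ee_pos: [600.4, 147.8, 83.1]
ee_rot: [-90.0, 0.0, 21.7]
contact_force: [0.4, 0.6, -2.7]
gripper_width: 7.2
```

apply_moves:
  steps:
    - [[0.0023,0.0009,0,0],[0.0023,0.0009,0,0],[0.0019,0.0008,0,0],[0,0,0,0],[0,0,0,0]]

```text
clock: 11.7
ee_pos: [607.7, 150.6, 83.7]
ee_rot: [-90.0, -0.0, 21.7]
contact_force: [-0.1, 0.2, -3.1]
gripper_width: 7.1
```

apply_moves:
  steps:
    - [[0.0009,0.0004,0,0],[0,0,0,0],[0.0009,0.0004,0,0],[0,0,0,0],[0,0,0,0]]

```text
clock: 12.12
ee_pos: [609.0, 151.3, 83.3]
ee_rot: [-90.0, 0.0, 21.7]
contact_force: [0.0, -0.3, -3.4]
gripper_width: 7.3
```

apply_moves:
  steps:
    - [[0.0009,0.0004,0,0],[0,0,0,0],[0,0,0,0],[0,0,0,0],[0,0,0,0]]

```text
clock: 12.53
ee_pos: [609.9, 151.7, 83.3]
ee_rot: [-90.0, 0.0, 21.7]
contact_force: [-0.3, 0.1, -2.5]
gripper_width: 7.3
```

apply_moves:
  steps:
    - [[0.0009,0.0004,0,0],[0,0,0,0],[0,0,0,0],[0,0,0,0],[0,0,0,0]]

```text
clock: 12.95
ee_pos: [610.8, 152.1, 83.3]
ee_rot: [-90.0, 0.0, 21.7]
contact_force: [0.5, -0.1, -2.8]
gripper_width: 7.6
```

apply_moves:
  steps:
    - [[0.0009,0.0004,0,0],[0,0,0,0],[0,0,0,0],[0,0,0,0],[0,0,0,0]]

```text
clock: 13.37
ee_pos: [611.7, 152.5, 83.3]
ee_rot: [-90.0, 0.0, 21.7]
contact_force: [0.7, -0.1, -2.5]
gripper_width: 7.5
```

apply_moves:
  steps:
    - [[0.0009,0.0004,0,0],[0,0,0,0],[0,0,0,0],[0,0,0,0],[0,0,0,0]]

```text
clock: 13.78
ee_pos: [612.6, 152.9, 83.3]
ee_rot: [-90.0, 0.0, 21.7]
contact_force: [0.3, 0.8, -2.6]
gripper_width: 7.2
```

apply_moves:
  steps:
    - [[0.0009,0.0004,0,0],[0,0,0,0],[0,0,0,0],[0,0,0,0],[0,0,0,0]]

```text
clock: 14.2
ee_pos: [613.3, 153.2, 83.3]
ee_rot: [-90.0, 0.0, 21.7]
contact_force: [-1.7, 0.1, -2.3]
gripper_width: 7.5
```

apply_moves:
  steps:
    - [[0.0009,0.0004,0,0],[0,0,0,0],[0,0,0,0],[0,0,0,0],[0,0,0,0]]

```text
clock: 14.62
ee_pos: [613.9, 153.5, 83.1]
ee_rot: [-90.0, 0.1, 21.7]
contact_force: [-2.3, -0.6, -1.9]
gripper_width: 7.6
```

Run:
```python
from h import *
s=shot("side","side5"); s2=cv2.imread("pics/side0.png")
cv2.imwrite("pics/c8.png",crop(s,285,180,335,225,12))
```

```text
(no output)
```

View pics/c8.png

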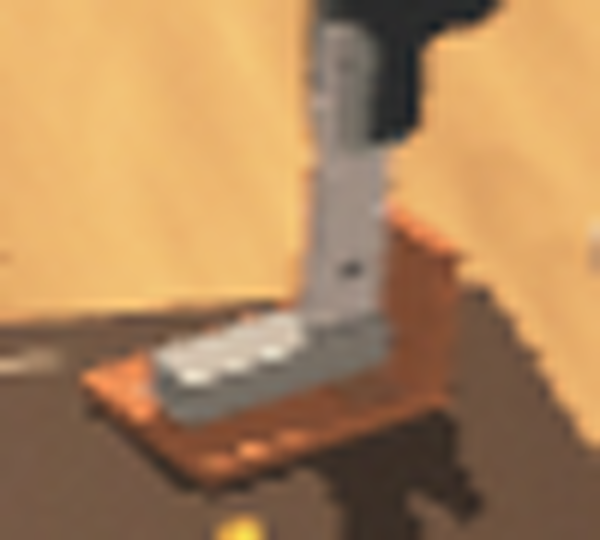

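The square is on the copper base, its back just touching the upright with about 2 N. Now I'll press down.

apply_moves:
  steps:
    - [[0,0,-0.001,0],[0,0,0,0],[0,0,-0.001,0],[0,0,0,0],[0,0,0,0]]

```text
clock: 15.08
ee_pos: [614.5, 153.7, 81.8]
ee_rot: [-90.0, -0.0, 21.7]
contact_force: [-5.0, -0.7, 3.1]
gripper_width: 7.4
```

apply_moves:
  steps:
    - [[0,0,-0.001,0],[0,0,0,0],[0,0,0,0],[0,0,0,0],[0,0,0,0]]

```text
clock: 15.5
ee_pos: [614.6, 153.7, 81.8]
ee_rot: [-90.0, -0.1, 21.7]
contact_force: [-6.7, -1.1, 8.7]
gripper_width: 7.1
```

apply_moves:
  steps:
    - [[0,0,-0.001,0],[0,0,0,0],[0,0,0,0],[0,0,0,0],[0,0,0,0]]

```text
clock: 15.92
ee_pos: [614.9, 153.8, 81.8]
ee_rot: [-90.0, -0.1, 21.7]
contact_force: [-7.4, -0.7, 13.8]
gripper_width: 7.3
```

apply_moves:
  steps:
    - [[0,0,0,0],[0,0,0,0],[0,0,0,0],[0,0,0,0],[0,0,0,0]]

```text
clock: 16.33
ee_pos: [614.8, 153.8, 81.8]
ee_rot: [-90.0, -0.1, 21.7]
contact_force: [-7.2, -2.1, 12.9]
gripper_width: 7.4
```

apply_moves:
  steps:
    - [[0,0,0,0],[0,0,0,0],[0,0,0,0],[0,0,0,0],[0,0,0,0]]

```text
clock: 16.75
ee_pos: [614.8, 153.9, 81.8]
ee_rot: [-90.0, -0.1, 21.7]
contact_force: [-8.5, -2.0, 13.8]
gripper_width: 7.6
```

apply_moves:
  steps:
    - [[0,0,0,0],[0,0,0,0],[0,0,0,0],[0,0,0,0],[0,0,0,0]]

```text
clock: 17.17
ee_pos: [614.8, 153.8, 81.8]
ee_rot: [-90.0, -0.1, 21.7]
contact_force: [-7.6, -1.0, 12.9]
gripper_width: 7.5
```

Run:
```python
from h import *
s=shot("side","side6")
cv2.imwrite("pics/c9.png",crop(s,285,180,335,225,12))
st=arm.state(); print(st["ee_pos"],st["ee_rot"],st["contact_force"],st["ft_torque"],st["joint_pos"])
```

```text
[614.83827815 153.82650909  81.80574896] [-90.01964362  -0.11947302  21.6733423 ] [-7.04613198 -1.68730882 12.99565558] [-0.42369799  1.76677963  0.05135972] [ 8.31031071e+00  3.26362673e+01 -4.35426231e-01  5.68075281e+01
  8.50083893e-03 -1.33630021e+01]
```

View pics/c9.png

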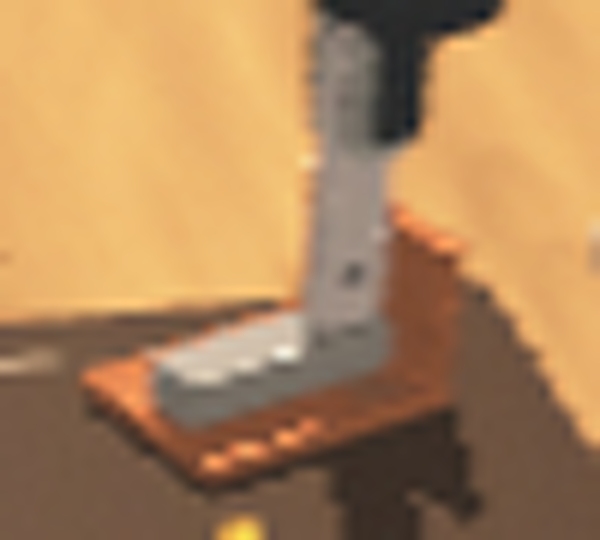

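apply_moves:
  steps:
    - [[-0.002,-0.0008,0.002,0],[-0.003,-0.0012,0.003,0],[-0.003,-0.0012,0.01,0],[0,0,0.025,0],[0,0,0.025,0]]

```text
clock: 17.63
ee_pos: [605.1, 150.3, 144.0]
ee_rot: [-89.9, 0.2, 21.7]
contact_force: [0.6, 0.7, -3.2]
gripper_width: 7.3
```

Run:
```python
from h import *
show(pose(shot("top","top7"),("brass","steel")))
```

```text
brass corner [526.2 -23.2] ctr [493.9 -10.9] yaw -20.9 (-21.6 -22.0) L 85.6 W 61.8 62.1 area 728
steel corner [ 585.2 -157.8] ctr [ 552.6 -146.6] yaw -19.0 (-19.5 -19.7) L 83.8 W 60.4 54.6 area 582
```

apply_moves:
  steps:
    - [[-0.0131,-0.0242,0,-0.1064],[-0.0131,-0.0242,0,-0.1064],[-0.0131,-0.0242,0,-0.1064],[-0.0131,-0.0242,0,-0.1064],[-0.0131,-0.0242,0,-0.1064]]

```text
clock: 18.1
ee_pos: [540.7, 28.6, 144.7]
ee_rot: [-90.0, -0.1, -9.1]
contact_force: [-0.2, -0.2, -2.3]
gripper_width: 7.4
```

apply_moves:
  steps:
    - [[-0.0131,-0.0242,0,-0.1064],[-0.0129,-0.024,0,-0.1064],[0,0,-0.01,0],[0,0,-0.02,0],[0,0,-0.015,0]]

```text
clock: 18.52
ee_pos: [515.5, -19.1, 99.1]
ee_rot: [-89.9, -0.1, -21.0]
contact_force: [-0.5, -1.6, -3.6]
gripper_width: 7.2
```

apply_moves:
  steps:
    - [[0,0,-0.01,0],[0,0,-0.004,0],[0,0,-0.002,0],[0,0,0,0],[0,0,0,0]]

```text
clock: 18.93
ee_pos: [515.7, -18.6, 84.0]
ee_rot: [-90.0, -0.1, -21.0]
contact_force: [0.5, -0.1, -2.4]
gripper_width: 7.5
```

apply_moves:
  steps:
    - [[0.0009,-0.0004,0,0],[0.0009,-0.0003,0,0],[0,0,0,0],[0,0,0,0],[0,0,0,0]]

```text
clock: 19.35
ee_pos: [516.9, -19.5, 83.5]
ee_rot: [-90.0, -0.0, -21.0]
contact_force: [-0.5, -0.3, -2.3]
gripper_width: 7.8
```

apply_moves:
  steps:
    - [[0.0009,-0.0004,0,0],[0,0,0,0],[0,0,0,0],[0,0,0,0],[0,0,0,0]]

```text
clock: 19.77
ee_pos: [517.5, -19.8, 83.3]
ee_rot: [-90.0, 0.0, -21.0]
contact_force: [-1.0, -0.0, -2.1]
gripper_width: 7.3
```

apply_moves:
  steps:
    - [[0.0009,-0.0003,0,0],[0,0,0,0],[0,0,0,0],[0,0,0,0],[0,0,0,0]]

```text
clock: 20.18
ee_pos: [517.9, -19.9, 83.1]
ee_rot: [-90.0, 0.1, -21.0]
contact_force: [-2.0, 0.6, -2.8]
gripper_width: 7.4
```

apply_moves:
  steps:
    - [[0,0,-0.001,0],[0,0,0,0],[0,0,-0.001,0],[0,0,0,0],[0,0,0,0]]

```text
clock: 20.6
ee_pos: [518.7, -20.2, 81.8]
ee_rot: [-90.0, -0.0, -21.0]
contact_force: [-4.7, 0.7, 3.9]
gripper_width: 7.6
```

apply_moves:
  steps:
    - [[0,0,-0.001,0],[0,0,0,0],[0,0,0,0],[0,0,0,0],[0,0,0,0]]

```text
clock: 21.02
ee_pos: [518.8, -20.2, 81.8]
ee_rot: [-90.0, -0.1, -21.0]
contact_force: [-6.4, 2.1, 12.4]
gripper_width: 7.3
```

apply_moves:
  steps:
    - [[0,0,-0.001,0],[0,0,0,0],[0,0,0,0],[0,0,0,0],[0,0,0,0]]

```text
clock: 21.43
ee_pos: [519.2, -20.2, 81.8]
ee_rot: [-90.0, -0.1, -21.0]
contact_force: [-7.5, 1.4, 18.1]
gripper_width: 7.3
```

Same seating height (81.8) as on the copper bracket, so I'll hold, then move off and recheck the steel.

apply_moves:
  steps:
    - [[0,0,0,0],[0,0,0,0],[0,0,0,0],[0,0,0,0],[0,0,0,0]]

```text
clock: 21.85
ee_pos: [519.2, -20.2, 81.8]
ee_rot: [-90.0, -0.1, -21.0]
contact_force: [-8.4, 1.8, 18.2]
gripper_width: 7.4
```

apply_moves:
  steps:
    - [[0,0,0,0],[0,0,0,0],[0,0,0,0],[0,0,0,0],[0,0,0,0]]

```text
clock: 22.27
ee_pos: [519.2, -20.3, 81.7]
ee_rot: [-90.0, -0.1, -21.0]
contact_force: [-7.3, 1.3, 17.0]
gripper_width: 7.1
```

apply_moves:
  steps:
    - [[0,0,0,0],[0,0,0,0],[0,0,0,0],[0,0,0,0],[0,0,0,0]]

```text
clock: 22.68
ee_pos: [519.2, -20.2, 81.8]
ee_rot: [-90.0, -0.1, -21.0]
contact_force: [-8.1, 2.1, 18.1]
gripper_width: 7.2
```

apply_moves:
  steps:
    - [[-0.002,0.0008,0.002,0],[-0.003,0.0012,0.003,0],[-0.003,0.0012,0.01,0],[0,0,0.025,0],[0,0,0.025,0]]

```text
clock: 23.1
ee_pos: [509.2, -16.7, 144.3]
ee_rot: [-90.0, 0.2, -21.0]
contact_force: [-0.3, -0.4, -0.9]
gripper_width: 7.2
```

Run:
```python
from h import *
show(pose(shot("top","top8"),("copper","steel")))
```

```text
copper corner [621.8 156. ] ctr [589.7 143.4] yaw 21.4 (20.6 19.5) L 86.2 W 60.7 61.2 area 670
steel corner [527.9  38.9] ctr [493.9  45.2] yaw -10.6 (0.0 0.2) L 318.2 W 123.4 102.6 area 4347
```

Run:
```python
from h import *
show(pose(shot("top","top9"),("steel",),(305,155,347,215)))
```

```text
steel corner [ 585.2 -159.3] ctr [ 552.9 -147.2] yaw -20.6 (-17.8 -19.2) L 84.6 W 58.3 58.2 area 687
```

apply_moves:
  steps:
    - [[0.0083,-0.0179,0.005,0.005],[0.015,-0.034,0,0.006],[0.015,-0.034,0,0.006],[0.015,-0.034,0,0],[0.009,-0.018,0,0]]

```text
clock: 23.62
ee_pos: [574.2, -158.8, 148.7]
ee_rot: [-90.1, -0.1, -20.2]
contact_force: [1.3, 0.2, -2.6]
gripper_width: 7.0
```

apply_moves:
  steps:
    - [[0,0,-0.01,0],[0,0,-0.02,0],[0,0,-0.02,0],[0,0,-0.01,0],[0,0,-0.006,0]]

```text
clock: 24.03
ee_pos: [571.2, -153.9, 81.6]
ee_rot: [-90.0, 0.2, -20.0]
contact_force: [-6.5, 1.9, 25.2]
gripper_width: 7.3
```

apply_moves:
  steps:
    - [[0.0009,-0.0003,0,0],[0.0009,-0.0003,0,0],[0,0,0,0],[0,0,0,0],[0,0,0,0]]

```text
clock: 24.45
ee_pos: [574.8, -155.4, 83.6]
ee_rot: [-90.0, -0.0, -20.0]
contact_force: [0.5, 0.5, -2.5]
gripper_width: 7.2
```

apply_moves:
  steps:
    - [[0.0009,-0.0003,0,0],[0,0,0,0],[0,0,0,0],[0,0,0,0],[0,0,0,0]]

```text
clock: 24.87
ee_pos: [575.4, -155.7, 83.3]
ee_rot: [-90.0, 0.0, -20.0]
contact_force: [-0.0, -0.5, -3.5]
gripper_width: 7.3
```

apply_moves:
  steps:
    - [[0.0009,-0.0003,0,0],[0,0,0,0],[0,0,0,0],[0,0,0,0],[0,0,0,0]]

```text
clock: 25.28
ee_pos: [576.4, -156.0, 83.3]
ee_rot: [-90.0, 0.0, -20.0]
contact_force: [0.4, 0.1, -1.9]
gripper_width: 7.1
```

apply_moves:
  steps:
    - [[0.0009,-0.0003,0,0],[0,0,0,0],[0,0,0,0],[0,0,0,0],[0,0,0,0]]

```text
clock: 25.7
ee_pos: [576.9, -156.2, 83.2]
ee_rot: [-90.0, 0.0, -20.0]
contact_force: [-1.9, 0.4, -2.0]
gripper_width: 7.2
```

apply_moves:
  steps:
    - [[0.0009,-0.0003,0,0],[0,0,0,0],[0,0,0,0],[0,0,0,0],[0,0,0,0]]

```text
clock: 26.12
ee_pos: [577.6, -156.4, 83.2]
ee_rot: [-90.0, 0.1, -20.0]
contact_force: [-4.2, 0.9, -0.5]
gripper_width: 6.9
```

apply_moves:
  steps:
    - [[0.0009,-0.0003,0,0],[0,0,0,0],[0,0,0,0],[0,0,0,0],[0,0,0,0]]

```text
clock: 26.53
ee_pos: [579.3, -157.0, 83.2]
ee_rot: [-90.0, -0.0, -20.0]
contact_force: [-1.2, 1.5, -4.0]
gripper_width: 7.4
```

apply_moves:
  steps:
    - [[0.0009,-0.0003,-0.001,0],[0,0,0,0],[0,0,-0.001,0],[0,0,0,0],[0,0,0,0]]

```text
clock: 26.95
ee_pos: [580.1, -157.2, 81.8]
ee_rot: [-90.0, -0.0, -20.0]
contact_force: [-4.3, 1.3, 2.4]
gripper_width: 7.4
```

apply_moves:
  steps:
    - [[0,0,-0.001,0],[0,0,0,0],[0,0,0,0],[0,0,0,0],[0,0,0,0]]

```text
clock: 27.37
ee_pos: [580.2, -157.3, 81.8]
ee_rot: [-90.0, -0.1, -20.0]
contact_force: [-6.4, 2.6, 8.3]
gripper_width: 7.2
```

apply_moves:
  steps:
    - [[0,0,-0.001,0],[0,0,0,0],[0,0,0,0],[0,0,0,0],[0,0,0,0]]

```text
clock: 27.78
ee_pos: [580.3, -157.3, 81.8]
ee_rot: [-90.0, -0.1, -20.0]
contact_force: [-7.3, 3.2, 13.6]
gripper_width: 7.3
```

apply_moves:
  steps:
    - [[0,0,0,0],[0,0,0,0],[0,0,0,0],[0,0,0,0],[0,0,0,0]]

```text
clock: 28.2
ee_pos: [580.3, -157.3, 81.7]
ee_rot: [-90.0, -0.1, -20.0]
contact_force: [-7.4, 3.2, 14.7]
gripper_width: 7.2
```

apply_moves:
  steps:
    - [[0,0,0,0],[0,0,0,0],[0,0,0,0],[0,0,0,0],[0,0,0,0]]

```text
clock: 28.62
ee_pos: [580.3, -157.3, 81.8]
ee_rot: [-90.0, -0.1, -20.0]
contact_force: [-8.0, 2.8, 14.1]
gripper_width: 7.3
```

apply_moves:
  steps:
    - [[0,0,0,0],[0,0,0,0],[0,0,0,0],[0,0,0,0],[0,0,0,0]]

```text
clock: 29.03
ee_pos: [580.3, -157.3, 81.8]
ee_rot: [-90.0, -0.1, -20.0]
contact_force: [-8.7, 2.9, 14.2]
gripper_width: 7.5
```

apply_moves:
  steps:
    - [[-0.002,0.0007,0.002,0],[-0.003,0.0011,0.003,0],[-0.003,0.001,0.01,0],[0,0,0.025,0],[0,0,0.035,0]]

```text
clock: 29.45
ee_pos: [569.6, -153.5, 152.3]
ee_rot: [-90.0, 0.4, -20.0]
contact_force: [1.5, -0.1, -3.5]
gripper_width: 7.4
```

apply_moves:
  steps:
    - [[0,0,0.03,0],[0,0,0.025,0],[0,0,0.015,0],[-0.0095,-0.0121,0,0.012],[-0.024,-0.029,0,0.03]]

```text
clock: 29.87
ee_pos: [542.1, -194.1, 226.6]
ee_rot: [-89.9, -0.4, -17.3]
contact_force: [1.2, -1.1, -3.5]
gripper_width: 7.2
```

apply_moves:
  steps:
    - [[-0.025,-0.03,0,0.03],[-0.025,-0.03,0,0.03],[-0.025,-0.03,0,0.03],[-0.025,-0.03,0,0.03],[-0.018,-0.024,0,0.03]]

```text
clock: 30.28
ee_pos: [418.6, -341.7, 225.1]
ee_rot: [-90.1, -0.0, -9.0]
contact_force: [0.8, 0.1, -2.0]
gripper_width: 7.2
```

apply_moves:
  steps:
    - [[-0.012,-0.013,0,0],[0,0,0,0],[0,0,-0.01,0],[0,0,-0.02,0],[0,0,-0.02,0]]

```text
clock: 30.7
ee_pos: [409.8, -352.5, 174.2]
ee_rot: [-90.1, -0.2, -9.0]
contact_force: [0.4, -0.1, -2.5]
gripper_width: 7.3
```

Run:
```python
from h import *
show(pose(shot("top","top10"))); st=arm.state(); print(st["ee_pos"],st["ee_rot"])
s=shot("side","side10"); cv2.imwrite("pics/c10.png",crop(s,225,210,345,330,4))
```

```text
copper corner [620.8 156.2] ctr [588.8 143.4] yaw 21.9 (20.6 22.3) L 84.5 W 60.7 63.7 area 673
brass corner [527.3 -23.7] ctr [495.  -11.6] yaw -20.6 (-21.0 -20.5) L 86.9 W 61.5 60.0 area 724
steel corner [ 588.5 -160. ] ctr [ 555.7 -149. ] yaw -18.5 (-19.9 -18.3) L 84.7 W 61.4 58.7 area 692
[ 407.83994638 -350.08732685  169.33481306] [-89.7772179    0.20520559  -8.95414112]
```

View pics/c10.png

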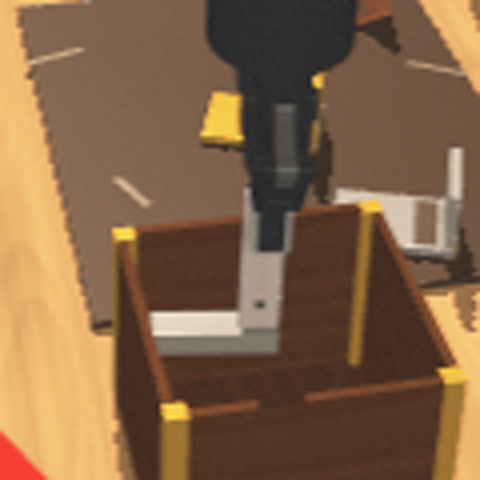

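apply_moves:
  steps:
    - [[0.004,0,-0.02,0],[0,0,-0.025,0],[0,0,-0.02,0],[0,0,-0.015,0],[0,0,-0.008,0]]

```text
clock: 31.22
ee_pos: [412.5, -351.1, 85.0]
ee_rot: [-89.9, 0.1, -8.9]
contact_force: [-0.1, 1.0, -3.8]
gripper_width: 7.5
```

apply_moves:
  steps:
    - [[0,0,-0.004,0],[0,0,-0.003,0],[0,0,-0.002,0],[0,0,-0.001,0],[0,0,0,0]]

```text
clock: 31.63
ee_pos: [413.0, -352.9, 77.0]
ee_rot: [-90.0, -0.1, -9.0]
contact_force: [0.1, 0.0, -2.9]
gripper_width: 7.2
```

apply_moves:
  steps:
    - [[0,0,-0.001,0],[0,0,0,0],[0,0,0,0],[0,0,0,0],[0,0,0,0]]

```text
clock: 32.05
ee_pos: [412.8, -352.9, 75.8]
ee_rot: [-90.0, -0.0, -9.0]
contact_force: [0.6, 0.3, -0.8]
gripper_width: 7.1
```

apply_moves:
  steps:
    - [[0,0,-0.0005,0],[0,0,0,0],[0,0,0,0],[0,0,0,0],[0,0,0,0]]

```text
clock: 32.47
ee_pos: [412.9, -353.0, 75.7]
ee_rot: [-90.1, -0.1, -9.0]
contact_force: [-0.5, 0.6, 5.6]
gripper_width: 7.4
```

apply_moves:
  steps:
    - [[0,0,0,0],[0,0,0,0],[0,0,0,0],[0,0,0,0],[0,0,0,0]]
  hand: 0.04

```text
clock: 32.88
ee_pos: [412.4, -352.4, 74.6]
ee_rot: [-90.0, 0.0, -9.0]
contact_force: [0.1, -0.3, -0.2]
gripper_width: 40.3
```

apply_moves:
  steps:
    - [[0,0,0.01,0],[0,0,0.02,0],[0,0,0.04,0],[0,0,0.04,0],[0,0,0.04,0]]

```text
clock: 33.3
ee_pos: [412.0, -352.0, 227.0]
ee_rot: [-90.0, 0.0, -9.0]
contact_force: [0.7, -0.8, 0.8]
gripper_width: 39.9
```

apply_moves:
  steps:
    - [[-0.02,-0.025,0,0.031],[-0.024,-0.03,0,0.032],[-0.025,-0.03,0,0.032],[-0.025,-0.03,0,0.032],[-0.025,-0.03,0,0.03]]
  hand: 0.06

```text
clock: 33.72
ee_pos: [292.3, -498.7, 225.9]
ee_rot: [-90.1, -0.0, 0.1]
contact_force: [0.9, 0.1, -0.1]
gripper_width: 59.9
```

apply_moves:
  steps:
    - [[-0.022,-0.025,0,0],[-0.0191,-0.0325,0,0],[0,0,0,0],[0,0,0,0],[0,0,0,0]]

```text
clock: 34.13
ee_pos: [252.5, -554.7, 225.1]
ee_rot: [-90.0, -0.0, -0.1]
contact_force: [0.7, -0.2, -0.3]
gripper_width: 59.8
```

Run:
```python
from h import *
im=shot("top","top11"); s=shot("side","side11"); st=arm.state(); print(st["ee_pos"],st["ee_rot"])
show(pose(im))
cv2.imwrite("pics/c11.png",np.hstack([crop(im,355,180,505,340,2.5),crop(s,240,250,340,350,4)]))
```

```text
[ 253.21186224 -553.97852077  225.21962725] [-8.99757359e+01 -1.25782980e-02  4.72103093e-02]
copper corner [620.9 156.5] ctr [589.  143.6] yaw 22.0 (20.6 21.9) L 85.0 W 60.7 62.8 area 666
brass corner [526.9 -23.3] ctr [494.5 -11.6] yaw -19.7 (-19.0 -20.1) L 86.1 W 60.7 61.3 area 721
steel corner [ 588.2 -160. ] ctr [ 555.6 -148.9] yaw -18.8 (-20.1 -19.0) L 84.4 W 60.7 58.9 area 688
```

View pics/c11.png

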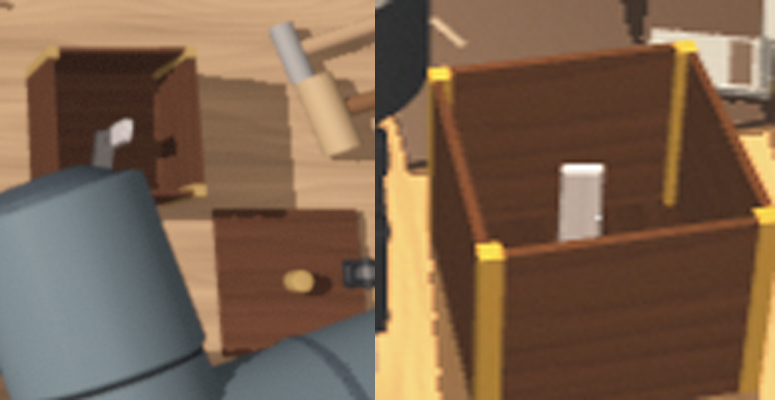

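apply_moves:
  steps:
    - [[0,0,-0.02,0],[0,0,-0.035,0],[0,0,-0.04,0],[0,0,-0.04,0],[0,0,-0.03,0]]

```text
clock: 34.65
ee_pos: [253.1, -552.3, 57.3]
ee_rot: [-89.9, 0.0, 0.1]
contact_force: [-0.9, 0.6, -0.4]
gripper_width: 59.9
```

apply_moves:
  steps:
    - [[0,0,-0.02,0],[0,0,-0.01,0],[0,0,-0.005,0],[0,0,-0.0005,0],[0,0,0,0]]

```text
clock: 35.07
ee_pos: [253.2, -555.9, 25.8]
ee_rot: [-90.1, -0.0, 0.0]
contact_force: [0.3, -0.5, 0.5]
gripper_width: 60.1
```

apply_moves:
  steps:
    - [[0,0,0,0],[0,0,0,0],[0,0,0,0],[0,0,0,0],[0,0,0,0]]
  hand: 0.0
  force: 40

```text
clock: 35.48
ee_pos: [252.7, -556.2, 25.8]
ee_rot: [-90.1, -0.1, -0.0]
contact_force: [0.2, 1.0, 6.1]
gripper_width: 22.4
```

apply_moves:
  steps:
    - [[0,0,0,0],[0,0,0,0],[0,0,0.01,0],[0,0,0.03,0],[0,0,0.035,0]]

```text
clock: 35.9
ee_pos: [251.3, -551.9, 97.5]
ee_rot: [-89.6, 0.1, -0.0]
contact_force: [0.0, -0.5, -2.6]
gripper_width: 22.2
```

apply_moves:
  steps:
    - [[0,0,0.035,0],[0,0,0.035,0],[0,0,0.03,0],[0,0,0.015,0],[0,0,0.0065,0]]

```text
clock: 36.32
ee_pos: [252.8, -556.3, 224.7]
ee_rot: [-90.3, -0.1, -0.0]
contact_force: [0.4, 0.1, -1.9]
gripper_width: 22.6
```

apply_moves:
  steps:
    - [[0.013,0.018,0,0],[0.025,0.03,0,0],[0.025,0.03,0,0],[0.025,0.03,0,0],[0.025,0.03,0,0]]

```text
clock: 36.73
ee_pos: [365.4, -414.7, 219.4]
ee_rot: [-89.8, 0.1, -0.1]
contact_force: [0.7, -0.4, -1.3]
gripper_width: 22.5
```

apply_moves:
  steps:
    - [[0.025,0.03,0,0],[0.019,0.025,0,0],[0.01,0.015,0,0],[0,0,0,0],[0,0,0,0]]

```text
clock: 37.15
ee_pos: [419.1, -345.6, 219.7]
ee_rot: [-89.9, 0.1, 0.1]
contact_force: [-0.4, -0.3, -1.7]
gripper_width: 22.2
```

Run:
```python
from h import *
im=shot("top","top12"); s=shot("side","side12"); st=arm.state(); print(st["ee_pos"],st["ee_rot"],st["contact_force"])
cv2.imwrite("pics/c12.png",np.hstack([crop(im,355,180,455,280,4),crop(s,235,220,345,330,400/110)]))
```

```text
[ 418.59082963 -347.25556751  220.08379668] [-8.99572654e+01  8.43878579e-02 -7.00790354e-02] [-0.6028148   0.86874562 -2.23628883]
```

View pics/c12.png

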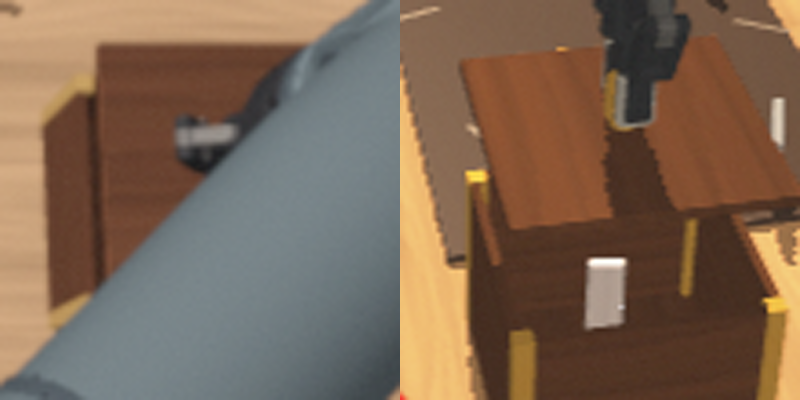

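apply_moves:
  steps:
    - [[0,-0.001,-0.015,0],[0,0,-0.02,0],[0,0,-0.015,0],[0,0,-0.01,0],[0,0,-0.005,0]]

```text
clock: 37.67
ee_pos: [417.8, -348.2, 153.9]
ee_rot: [-89.9, 0.1, -0.1]
contact_force: [0.4, 0.2, -2.0]
gripper_width: 22.6
```

apply_moves:
  steps:
    - [[0,0,-0.002,0],[0,0,-0.002,0],[0,0,-0.002,0],[0,0,-0.001,0],[0,0,0,0]]

```text
clock: 38.08
ee_pos: [419.7, -348.3, 149.3]
ee_rot: [-90.0, -0.0, -0.0]
contact_force: [-0.4, -0.1, -3.3]
gripper_width: 22.6
```

apply_moves:
  steps:
    - [[0,0,-0.002,0],[0,0,-0.002,0],[0,0,-0.001,0],[0,0,0,0],[0,0,0,0]]

```text
clock: 38.5
ee_pos: [419.3, -347.9, 143.7]
ee_rot: [-90.0, 0.0, -0.0]
contact_force: [0.1, -0.5, -1.8]
gripper_width: 22.4
```

apply_moves:
  steps:
    - [[0,0,-0.001,0],[0,0,-0.001,0],[0,0,0,0],[0,0,0,0],[0,0,0,0]]

```text
clock: 38.92
ee_pos: [419.5, -348.1, 142.8]
ee_rot: [-90.0, -0.0, -0.0]
contact_force: [-1.4, 1.4, 5.4]
gripper_width: 22.8
```

apply_moves:
  steps:
    - [[0,0,0,0],[0,0,0,0],[0,0,0,0],[0,0,0,0],[0,0,0,0]]
  hand: 0.06

```text
clock: 39.33
ee_pos: [419.4, -348.1, 141.7]
ee_rot: [-90.0, 0.0, -0.0]
contact_force: [-0.4, 0.0, 0.1]
gripper_width: 60.1
```

apply_moves:
  steps:
    - [[0,0,0.01,0],[0,0,0.03,0],[0,0,0.04,0],[0.0156,0.0163,0,0.112],[0.0158,0.017,0,0.112]]

```text
clock: 39.75
ee_pos: [452.4, -316.7, 225.8]
ee_rot: [-90.3, -0.2, 13.0]
contact_force: [0.0, 0.2, -1.3]
gripper_width: 59.6
```

apply_moves:
  steps:
    - [[0.0158,0.017,0,0.112],[0.0158,0.017,0,0.112],[0.0158,0.017,0,0.112],[0.0158,0.017,0,0.112],[0.0158,0.017,0,0.112]]

```text
clock: 40.17
ee_pos: [530.6, -228.9, 222.7]
ee_rot: [-90.0, -0.0, 45.2]
contact_force: [0.1, -0.0, 0.0]
gripper_width: 60.2
```

apply_moves:
  steps:
    - [[0.0158,0.017,0,0.112],[0.0158,0.017,0,0.112],[0.0158,0.017,0,0.112],[0.0158,0.017,0,0.114],[0,0,0,0]]
  hand: 0.04

```text
clock: 40.58
ee_pos: [595.4, -158.6, 222.3]
ee_rot: [-90.1, -0.1, 71.1]
contact_force: [0.4, -0.2, 0.1]
gripper_width: 39.8
```

Run:
```python
from h import *
im=shot("top","top13"); s=shot("side","side13"); st=arm.state(); print(st["ee_pos"],st["ee_rot"],st["joint_pos"])
show(pose(im))
cv2.imwrite("pics/c13.png",np.hstack([crop(im,340,170,450,280,400/110),crop(s,245,215,355,325,400/110)]))
```

```text
[ 593.35567692 -161.18290166  222.19601366] [-9.00050075e+01  2.37655474e-02  7.06923917e+01] [-2.10945705e+01  2.65665606e+01  1.08304344e+01  7.42581276e+01
 -2.35978395e-02 -9.17869644e+01]
copper corner [620.7 156.5] ctr [588.8 143.6] yaw 22.1 (20.6 22.5) L 84.6 W 60.7 63.1 area 677
brass corner [528.4 -20.4] ctr [496.3  -7.7] yaw -21.6 (-20.2 -20.2) L 87.1 W 51.1 54.6 area 613
steel corner [523.9 -79.9] ctr [494.3 -62.3] yaw -30.8 (0.0 0.2) L 364.9 W 317.0 111.7 area 6191
```

View pics/c13.png

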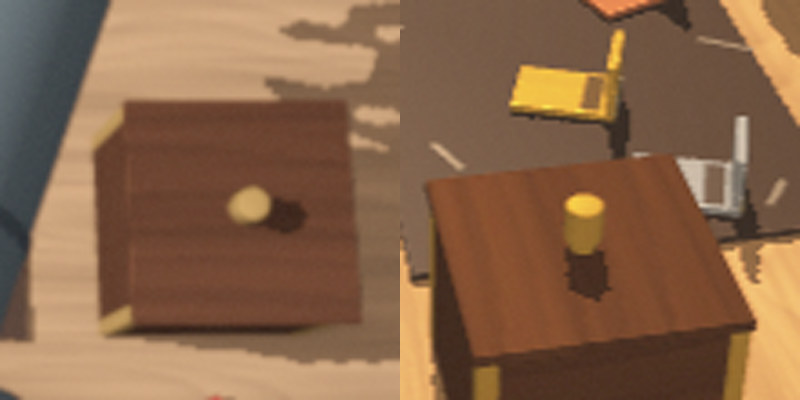

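apply_moves:
  steps:
    - [[0,0,-0.02,0],[0,0,-0.035,0],[0,0,-0.04,0],[0,0,-0.035,0],[0,0,-0.03,0]]

```text
clock: 41.1
ee_pos: [591.3, -162.5, 60.0]
ee_rot: [-89.9, 0.0, 70.5]
contact_force: [-0.5, 0.4, -0.2]
gripper_width: 39.7
```

apply_moves:
  steps:
    - [[0,0,-0.018,0],[0,0,-0.01,0],[0,0,-0.005,0],[0,0,0,0],[0,0,0,0]]

```text
clock: 41.52
ee_pos: [593.9, -162.5, 30.3]
ee_rot: [-90.1, 0.0, 70.6]
contact_force: [-0.2, 0.0, -0.2]
gripper_width: 39.9
```

apply_moves:
  steps:
    - [[0,0,0,0],[0,0,0,0],[0,0,0,0],[0,0,0,0],[0,0,0,0]]
  hand: 0.0
  force: 70

```text
clock: 41.93
ee_pos: [593.1, -161.8, 30.4]
ee_rot: [-90.0, 0.0, 70.7]
contact_force: [-3.9, 0.7, 6.7]
gripper_width: 6.8
```

apply_moves:
  steps:
    - [[0,0,0,0],[0,0,0.01,0],[0,0,0.02,0],[0,0,0.03,0],[0,0,0.03,0]]

```text
clock: 42.35
ee_pos: [591.5, -161.1, 118.8]
ee_rot: [-89.8, -0.0, 70.7]
contact_force: [0.3, 0.0, -4.8]
gripper_width: 6.9
```

apply_moves:
  steps:
    - [[-0.0074,0.0173,0.01,0.05],[-0.0148,0.0346,0.01,0.11],[-0.0148,0.0346,0,0.11],[-0.0148,0.0346,0,0.11],[-0.0148,0.0346,0,0.11]]

```text
clock: 42.77
ee_pos: [525.4, -4.7, 139.3]
ee_rot: [-90.0, -0.0, 99.0]
contact_force: [0.8, 0.9, -4.3]
gripper_width: 6.4
```

apply_moves:
  steps:
    - [[-0.0148,0.0346,0,0.11],[-0.0148,0.0346,0,0.11],[-0.0148,0.0346,0,0.11],[-0.0148,0.0346,0,0.11],[-0.0148,0.0346,0,0.11]]

```text
clock: 43.18
ee_pos: [451.1, 168.5, 139.2]
ee_rot: [-90.0, -0.0, 130.6]
contact_force: [0.5, 0.1, -5.2]
gripper_width: 6.9
```

apply_moves:
  steps:
    - [[-0.0148,0.0346,0,0.11],[-0.0148,0.0346,0,0.11],[-0.0148,0.0346,0,0.11],[-0.0148,0.0346,0,0.11],[-0.0148,0.0346,0,0.11]]

```text
clock: 43.6
ee_pos: [377.0, 341.5, 139.2]
ee_rot: [-90.0, -0.0, 162.1]
contact_force: [0.3, 0.7, -4.4]
gripper_width: 6.6
```

apply_moves:
  steps:
    - [[-0.0148,0.0346,0,0.11],[-0.0067,0.0177,0,0.033],[0,0,0,0],[0,0,-0.01,0],[0,0,-0.02,0]]

```text
clock: 44.02
ee_pos: [358.5, 393.4, 110.4]
ee_rot: [-90.2, 0.2, 170.0]
contact_force: [0.6, 0.3, -5.4]
gripper_width: 6.8
```

Run:
```python
from h import *
im=shot("top","top14"); st=arm.state(); print(st["ee_pos"],st["ee_rot"],st["joint_pos"],st["gripper_width"])
show(pose(im,("copper","brass")))
```

```text
[355.94205346 390.56379135 104.96992463] [-8.98166806e+01 -1.12819369e-01  1.69899257e+02] [ 4.07920613e+01  2.06588954e+01 -1.61821424e+01  5.33723754e+01
 -2.80891358e-02 -1.29107323e+02] 6.532899125452343
copper corner [620.9 156.5] ctr [589.  143.6] yaw 22.0 (20.6 21.9) L 85.0 W 60.7 62.8 area 687
brass corner [527.1 -23.2] ctr [494.7 -11.5] yaw -19.9 (-20.6 -19.4) L 86.6 W 60.6 61.1 area 724
```

apply_moves:
  steps:
    - [[0,0,-0.02,0],[0,0,-0.025,0],[0,0,-0.015,0],[0,0,-0.01,0],[0,0,-0.004,0]]

```text
clock: 44.48
ee_pos: [355.9, 390.1, 32.9]
ee_rot: [-89.8, -0.1, 169.9]
contact_force: [0.2, -0.4, -5.1]
gripper_width: 7.1
```

apply_moves:
  steps:
    - [[0,0,-0.002,0],[0,0,-0.001,0],[0,0,-0.001,0],[0,0,0,0],[0,0,0,0]]

```text
clock: 44.9
ee_pos: [357.4, 392.8, 31.6]
ee_rot: [-90.1, 0.1, 170.0]
contact_force: [0.0, 0.7, -5.3]
gripper_width: 6.8
```

apply_moves:
  steps:
    - [[0,0,-0.001,0],[0,0,0,0],[0,0,-0.001,0],[0,0,0,0],[0,0,0,0]]

```text
clock: 45.32
ee_pos: [356.8, 392.2, 28.8]
ee_rot: [-90.0, -0.0, 170.0]
contact_force: [0.4, -0.1, -4.8]
gripper_width: 6.9
```

apply_moves:
  steps:
    - [[0,0,-0.001,0],[0,0,0,0],[0,0,0,0],[0,0,0,0],[0,0,0,0]]

```text
clock: 45.73
ee_pos: [356.9, 392.4, 28.4]
ee_rot: [-90.0, 0.0, 170.0]
contact_force: [-2.2, -1.7, 5.1]
gripper_width: 6.8
```

apply_moves:
  steps:
    - [[0,0,-0.001,0],[0,0,0,0],[0,0,0,0],[0,0,0,0],[0,0,0,0]]

```text
clock: 46.15
ee_pos: [357.0, 392.5, 28.4]
ee_rot: [-90.0, 0.0, 170.0]
contact_force: [-5.0, -3.9, 13.4]
gripper_width: 6.7
```

apply_moves:
  steps:
    - [[0,0,0.001,0],[0,0,0,0],[0,0,0,0],[0,0,0,0],[0,0,0,0]]
  hand: 0.03

```text
clock: 46.57
ee_pos: [357.0, 392.3, 27.6]
ee_rot: [-90.0, 0.0, 170.0]
contact_force: [0.1, -0.4, 0.3]
gripper_width: 30.0
```

apply_moves:
  steps:
    - [[0,0,0.01,0],[0,0,0.03,0],[0,0,0.04,0],[0,0,0.03,0],[0,0,0,0]]

```text
clock: 46.98
ee_pos: [360.4, 395.4, 145.2]
ee_rot: [-90.5, 0.4, 170.0]
contact_force: [0.6, 0.9, 1.3]
gripper_width: 30.3
```

apply_moves:
  steps:
    - [[0.0117,-0.0278,0,-0.1163],[0.0117,-0.0278,0,-0.1163],[0.0117,-0.0278,0,-0.1163],[0.0117,-0.0278,0,-0.1163],[0.0117,-0.0278,0,-0.1163]]
  hand: 0.04

```text
clock: 47.4
ee_pos: [415.7, 252.1, 138.1]
ee_rot: [-90.0, 0.0, 136.3]
contact_force: [-0.2, -0.5, -0.4]
gripper_width: 40.1
```

apply_moves:
  steps:
    - [[0.0117,-0.0278,0,-0.1163],[0.0117,-0.0278,0,-0.1163],[0.0117,-0.0278,0,-0.1163],[0.0117,-0.0278,0,-0.1163],[0.0117,-0.0278,0,-0.1163]]

```text
clock: 47.82
ee_pos: [474.2, 112.8, 138.1]
ee_rot: [-90.0, -0.0, 103.0]
contact_force: [1.1, 0.7, 0.7]
gripper_width: 40.0
```

Run:
```python
from h import *
im=shot("top","top15"); st=arm.state(); print(st["ee_pos"],st["ee_rot"])
show(pose(im,("copper","brass")))
show(brackets and pose(im,("steel",),(115,180,200,285)))
```

```text
[476.85846842 108.39499743 138.28462285] [-90.10121329   0.27393399 102.49926469]
brass corner [527.4 -23.8] ctr [495.  -11.8] yaw -20.3 (-19.5 -20.5) L 86.8 W 61.7 60.0 area 719
steel corner [453.9 244.3] ctr [419.4 244.2] yaw 0.2 (-0.0 0.2) L 293.3 W 71.1 68.1 area 6282
```

apply_moves:
  steps:
    - [[0.0117,-0.0278,0,-0.1163],[0.0117,-0.0278,0,-0.1163],[0.0117,-0.0278,0,-0.1163],[0.0117,-0.0278,0,-0.1163],[0.0117,-0.0278,0,-0.1163]]

```text
clock: 48.28
ee_pos: [532.7, -26.0, 138.0]
ee_rot: [-90.0, -0.0, 69.7]
contact_force: [0.6, -0.3, -0.1]
gripper_width: 40.3
```

apply_moves:
  steps:
    - [[0,0,0,0],[0,0,-0.01,0],[0,0,-0.02,0],[0,0,-0.025,0],[0,0,-0.02,0]]

```text
clock: 48.7
ee_pos: [531.2, -23.3, 61.1]
ee_rot: [-89.9, -0.0, 70.2]
contact_force: [-0.8, 1.6, 0.1]
gripper_width: 39.8
```

apply_moves:
  steps:
    - [[0,0,-0.017,0],[0,0,-0.01,0],[0,0,-0.005,0],[0,0,-0.002,0],[0,0,0,0]]

```text
clock: 49.12
ee_pos: [532.3, -24.2, 28.9]
ee_rot: [-90.0, -0.0, 70.1]
contact_force: [0.7, -0.7, 0.3]
gripper_width: 40.0
```

apply_moves:
  steps:
    - [[0,0,0,0],[0,0,0,0],[0,0,0,0],[0,0,0,0],[0,0,0,0]]
  hand: 0.0

```text
clock: 49.53
ee_pos: [532.6, -24.6, 29.9]
ee_rot: [-90.0, -0.0, 70.0]
contact_force: [-2.6, 1.3, 6.3]
gripper_width: 6.7
```

apply_moves:
  steps:
    - [[0,0,0,0],[0,0,0.01,0],[0,0,0.02,0],[0,0,0.03,0],[0,0,0.03,0]]

```text
clock: 49.95
ee_pos: [530.9, -24.6, 119.1]
ee_rot: [-89.8, 0.0, 70.0]
contact_force: [0.8, 0.7, -3.6]
gripper_width: 6.9
```

apply_moves:
  steps:
    - [[-0.0068,0.0269,0.01,0.1163],[-0.0068,0.0269,0.01,0.1163],[-0.0068,0.0269,0,0.1163],[-0.0068,0.0269,0,0.1163],[-0.0068,0.0269,0,0.1163]]

```text
clock: 50.37
ee_pos: [498.0, 110.7, 139.5]
ee_rot: [-90.0, 0.0, 103.6]
contact_force: [0.2, 0.2, -4.4]
gripper_width: 7.0
```

apply_moves:
  steps:
    - [[-0.0068,0.0269,0,0.1163],[-0.0068,0.0269,0,0.1163],[-0.0068,0.0269,0,0.1163],[-0.0068,0.0269,0,0.1163],[-0.0068,0.0269,0,0.1163]]

```text
clock: 50.78
ee_pos: [463.7, 245.3, 139.1]
ee_rot: [-90.0, -0.0, 137.0]
contact_force: [0.7, -0.4, -4.7]
gripper_width: 6.6
```

apply_moves:
  steps:
    - [[-0.0068,0.0269,0,0.1163],[-0.0068,0.0269,0,0.1163],[-0.0068,0.0269,0,0.1163],[-0.0068,0.0269,0,0.1163],[-0.0068,0.0269,0,0.1163]]

```text
clock: 51.2
ee_pos: [429.6, 379.8, 138.9]
ee_rot: [-90.0, -0.0, 170.3]
contact_force: [0.1, -0.1, -3.9]
gripper_width: 6.7
```

apply_moves:
  steps:
    - [[0,0,0,0],[0,0,-0.01,0],[0,0,-0.02,0],[0,0,-0.02,0],[0,0,-0.02,0]]

```text
clock: 51.62
ee_pos: [430.4, 377.5, 67.6]
ee_rot: [-89.9, -0.0, 169.8]
contact_force: [-0.1, -0.4, -5.1]
gripper_width: 6.7
```

apply_moves:
  steps:
    - [[0,0,-0.02,0],[0,0,-0.01,0],[0,0,-0.005,0],[0,0,-0.002,0],[0,0,-0.002,0]]

```text
clock: 52.03
ee_pos: [431.0, 378.7, 30.3]
ee_rot: [-90.0, 0.0, 169.9]
contact_force: [0.4, 0.0, -3.6]
gripper_width: 6.5
```

apply_moves:
  steps:
    - [[0,0,-0.001,0],[0,0,0,0],[0,0,0,0],[0,0,0,0],[0,0,0,0]]

```text
clock: 52.45
ee_pos: [430.7, 379.1, 29.3]
ee_rot: [-90.0, 0.0, 170.0]
contact_force: [1.0, -0.3, -3.8]
gripper_width: 7.1
```

apply_moves:
  steps:
    - [[0,0,-0.001,0],[0,0,0,0],[0,0,0,0],[0,0,0,0],[0,0,0,0]]

```text
clock: 52.87
ee_pos: [430.5, 378.9, 28.0]
ee_rot: [-90.0, 0.0, 170.0]
contact_force: [0.9, 0.8, -3.1]
gripper_width: 6.7
```

apply_moves:
  steps:
    - [[0,0,-0.001,0],[0,0,0,0],[0,0,0,0],[0,0,0,0],[0,0,0,0]]

```text
clock: 53.28
ee_pos: [430.6, 379.0, 27.9]
ee_rot: [-90.0, 0.0, 170.0]
contact_force: [-2.3, -0.8, 5.8]
gripper_width: 6.8
```

apply_moves:
  steps:
    - [[0,0,-0.001,0],[0,0,0,0],[0,0,0,0],[0,0,0,0],[0,0,0,0]]

```text
clock: 53.7
ee_pos: [430.6, 379.0, 27.8]
ee_rot: [-90.1, 0.1, 170.0]
contact_force: [-5.0, -3.3, 12.2]
gripper_width: 6.7
```

apply_moves:
  steps:
    - [[0,0,0.001,0],[0,0,0,0],[0,0,0,0],[0,0,0,0],[0,0,0,0]]
  hand: 0.03

```text
clock: 54.12
ee_pos: [430.4, 378.7, 26.6]
ee_rot: [-90.0, -0.0, 170.0]
contact_force: [0.1, -0.4, 0.5]
gripper_width: 29.9
```

apply_moves:
  steps:
    - [[0,0,0.01,0],[0,0,0.03,0],[0,0,0.04,0],[0,0,0.03,0],[0,0,0,0]]

```text
clock: 54.53
ee_pos: [434.2, 381.5, 144.6]
ee_rot: [-90.5, 0.5, 170.0]
contact_force: [0.9, 0.4, -0.2]
gripper_width: 30.0
```

Run:
```python
from h import *
im=shot("top","top16"); show(pose(im,("copper",)))
```

```text
copper corner [621.7 156. ] ctr [589.5 143.6] yaw 21.1 (19.7 20.9) L 86.4 W 61.1 61.6 area 693
```

apply_moves:
  steps:
    - [[0.0217,-0.0245,0,-0.1125],[0.0217,-0.0245,0,-0.1125],[0.0217,-0.0245,0,-0.1125],[0.0217,-0.0245,0,-0.1125],[0.0217,-0.0245,0,-0.1125]]
  hand: 0.036

```text
clock: 55.0
ee_pos: [538.8, 254.8, 135.8]
ee_rot: [-89.9, -0.1, 137.4]
contact_force: [-0.1, -0.0, -0.1]
gripper_width: 36.5
```

apply_moves:
  steps:
    - [[0.0217,-0.0245,0,-0.1125],[0.0217,-0.0245,0,-0.1125],[0.0217,-0.0245,0,-0.1125],[0.0217,-0.0245,0,-0.1125],[0,0,0,0]]

```text
clock: 55.42
ee_pos: [628.9, 153.1, 135.4]
ee_rot: [-90.0, 0.2, 111.4]
contact_force: [-0.6, -0.4, -0.1]
gripper_width: 36.0
```

apply_moves:
  steps:
    - [[0,0,-0.01,0],[0,0,-0.02,0],[0,0,-0.025,0],[0,0,-0.02,0],[0,0,-0.015,0]]

```text
clock: 55.83
ee_pos: [622.4, 159.2, 43.2]
ee_rot: [-89.7, -0.1, 112.1]
contact_force: [-0.2, 0.3, 0.1]
gripper_width: 36.1
```

apply_moves:
  steps:
    - [[0,0,-0.01,0],[0,0,-0.006,0],[0,0,-0.002,0],[0,0,0,0],[0,0,0,0]]

```text
clock: 56.25
ee_pos: [626.3, 158.6, 29.7]
ee_rot: [-90.1, 0.0, 112.0]
contact_force: [-0.0, 0.5, 0.5]
gripper_width: 36.1
```

apply_moves:
  steps:
    - [[0,0,0,0],[0,0,0,0],[0,0,0,0],[0,0,0,0],[0,0,0,0]]
  hand: 0.0

```text
clock: 56.67
ee_pos: [626.4, 158.3, 30.0]
ee_rot: [-90.1, 0.0, 111.9]
contact_force: [-0.5, -0.6, 6.5]
gripper_width: 7.1
```

apply_moves:
  steps:
    - [[0,0,0,0],[0,0,0.01,0],[0,0,0.02,0],[0,0,0.03,0],[0,0,0.03,0]]

```text
clock: 57.08
ee_pos: [623.7, 157.9, 118.2]
ee_rot: [-89.7, -0.1, 111.9]
contact_force: [1.1, -0.1, -4.3]
gripper_width: 6.5
```

apply_moves:
  steps:
    - [[-0.0134,0.0231,0.01,0.1125],[-0.0134,0.0231,0.01,0.1125],[-0.0134,0.0231,0,0.1125],[-0.0134,0.0231,0,0.1125],[-0.0134,0.0231,0,0.1125]]

```text
clock: 57.5
ee_pos: [557.5, 274.5, 138.8]
ee_rot: [-90.0, -0.0, 144.5]
contact_force: [-0.2, 0.5, -4.3]
gripper_width: 6.9
```

apply_moves:
  steps:
    - [[-0.0134,0.0231,0,0.1125],[-0.0134,0.0231,0,0.1125],[-0.0134,0.0231,0,0.1125],[-0.0138,0.0232,0,0.1125],[0,0,0,0]]

```text
clock: 57.92
ee_pos: [501.0, 370.3, 138.3]
ee_rot: [-90.1, -0.2, 170.5]
contact_force: [-0.0, -0.4, -4.6]
gripper_width: 6.7
```

apply_moves:
  steps:
    - [[0,0,0,0],[0,0,-0.01,0],[0,0,-0.02,0],[0,0,-0.02,0],[0,0,-0.02,0]]

```text
clock: 58.33
ee_pos: [505.3, 364.9, 67.4]
ee_rot: [-90.0, 0.0, 169.8]
contact_force: [-0.7, 0.5, -4.0]
gripper_width: 6.8
```

apply_moves:
  steps:
    - [[0,0,-0.02,0],[0,0,-0.01,0],[0,0,-0.005,0],[0,0,-0.002,0],[0,0,-0.002,0]]

```text
clock: 58.75
ee_pos: [505.5, 366.1, 30.3]
ee_rot: [-90.0, 0.0, 169.9]
contact_force: [0.4, -0.0, -3.4]
gripper_width: 7.0
```

apply_moves:
  steps:
    - [[0,0,-0.001,0],[0,0,0,0],[0,0,-0.001,0],[0,0,0,0],[0,0,0,0]]

```text
clock: 59.17
ee_pos: [504.9, 366.5, 28.2]
ee_rot: [-90.0, 0.0, 170.0]
contact_force: [-0.0, -0.2, -3.9]
gripper_width: 6.5
```

apply_moves:
  steps:
    - [[0,0,-0.001,0],[0,0,0,0],[0,0,0,0],[0,0,0,0],[0,0,0,0]]

```text
clock: 59.58
ee_pos: [505.0, 366.6, 28.0]
ee_rot: [-90.0, 0.1, 170.0]
contact_force: [-2.6, -1.2, 6.4]
gripper_width: 6.6
```

apply_moves:
  steps:
    - [[0,0,0,0],[0,0,0,0],[0,0,0,0],[0,0,0,0],[0,0,0,0]]
  hand: 0.03

```text
clock: 60.0
ee_pos: [504.8, 366.3, 26.7]
ee_rot: [-90.0, 0.0, 170.0]
contact_force: [0.0, -0.1, 0.3]
gripper_width: 29.9
```

apply_moves:
  steps:
    - [[0,0,0.01,0],[0,0,0.03,0],[0,0,0.04,0],[0,0,0.04,0],[0,0,0.04,0]]

```text
clock: 60.42
ee_pos: [504.2, 366.0, 189.1]
ee_rot: [-90.0, -0.0, 170.0]
contact_force: [1.5, 0.9, 0.5]
gripper_width: 29.9
```

apply_moves:
  steps:
    - [[0,0,0.02,0],[-0.01,-0.035,0,0],[-0.01,-0.035,0,0],[-0.01,-0.035,0,0],[-0.01,-0.035,0,0]]

```text
clock: 60.83
ee_pos: [464.3, 225.2, 207.8]
ee_rot: [-90.0, 0.1, 170.0]
contact_force: [-0.3, -0.5, 0.5]
gripper_width: 30.1
```

apply_moves:
  steps:
    - [[-0.01,-0.035,0,0],[-0.01,-0.035,0,0],[-0.01,-0.035,0,0],[-0.01,-0.035,0,0],[-0.01,-0.035,0,0]]

```text
clock: 61.25
ee_pos: [414.0, 49.9, 207.7]
ee_rot: [-90.0, 0.1, 170.0]
contact_force: [0.8, -0.2, 0.2]
gripper_width: 30.0
```

Run:
```python
from h import *
im=shot("top","top17"); s=shot("side","side17")
a=np.vstack([crop(im,110,175,210,285,3),])  # tray top
b=crop(s,205,165,295,215,4.5)
c=crop(im,190,80,450,275,1.5)
W=np.zeros((560,800,3),np.uint8)
W[:330,:300]=a; W[:225,310:310+405]=b[:225]; W[240:240+c.shape[0],310:310+c.shape[1]]=c
W[335:335+200,:300]=crop(s,240,240,340,307,3)[:200]
cv2.imwrite("pics/c14.png",W); st=arm.state(); print(st["clock"],st["ee_pos"])
```

```text
61.35 [413.32123651  47.57838998 207.6134183 ]
```

View pics/c14.png

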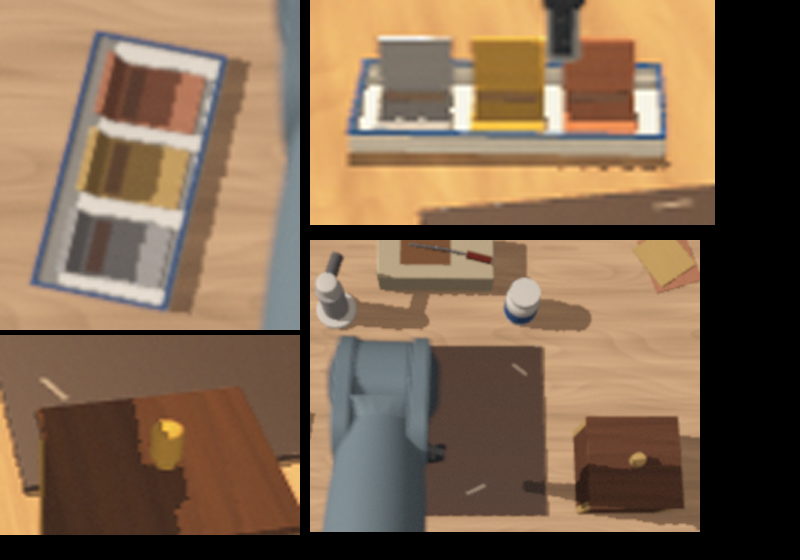

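```bash
python3 -c "
from bench import arm
print(arm.sign_off())"
```

```text
the job is handed in; nothing more can be done
None
```

The job is handed in, at about 61 s on the clock.

- **Lid and square:** I laid the lid flat on the bench, clear of the box, and took the square out. It now stands on its stock inside the box again, and the lid is back on squarely.
- **Bracket checks:** I checked copper, brass and steel in that order. Each got a press of about 15–20 N down and 7–8 N into the upright, held for over a second. The square seated at the same height all three times (81.8 mm at the tool), which is the height expected if the stock was down on the base.
- **Tray:** All three brackets are in the white tray, uprights parallel to its long side. Steel and copper seated where a flat base on the tray floor should put them, and brass was within 0.1 mm.
- **Bystanders:** The last picture shows the flux jar and torch looking undisturbed.

**Not fully proven:**
- **Flushness:** I judged it from force and seating height, because the images are too coarse to show a gap under a millimetre.
- **Slips and bumps:** Pushing with the square slid the steel bracket about 3 mm and the others 1–2 mm. While coming down to the steel bracket, the square briefly bumped its base at about 25 N.
- **Contact point:** In the checks the square met the upright up to about 4 mm beyond where the camera put it, so I relied on the force reading.

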